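Put the lunch utensils away in the slide-under tray

ROBOT

A 6-joint arm with a two-finger parallel gripper is mounted at the origin on the work surface. World frame = base frame: x ahead of the robot, y to its left, z up, the work surface at z = 0. Lengths are in mm, angles in rad, forces in N, time in s.
With the tool pointing down it reaches from about 350 to 975 mm from the base axis. Payload 7.1 kg.
Tool frame: the origin (TCP) lies at the very end of the fingers, on their centre line; the grasp point (between the pads) lies 19 mm behind it; z points along the fingers, y is the line along which they close (so a half turn about z gives the same grasp; the last joint's range is limited). The gripper opens to 88 mm and grips with 3 to 60 N. Pads are 20 mm wide; open, the fingers measure 115 mm over their backs; the gripper's body (75 mm by 178 mm) begins 61 mm behind the grasp point.
Start: joints at [1.152, 0.423, 1.63, -0, 1.089, -0.019], TCP at [243.239, 575.708, 191.075] pointing down, gripper open.
Joint ranges: [-3, 3], [-0.9, 2.11], [0.09, 2.58], [-1.31, 4.45], [0.11, 2.69], [-2.54, 2.54]. Speed limits (rad/s): [2.39, 2.39, 3.01, 3.14, 3.14, 3.14].

INTERFACE

Orientations are given as a rotation vector (axis times angle).
In Python, from workcell import sensors, imaging, close_job gives the robot as it stands. The module is installed in compiled form; this text tells all that it offers.
- The arm moves only by the tool servo_tool, never from a script. Its argument "steps" is a list of rows, each a list of 3 entries, a list of its own where there are three numbers: the shift along the world's x, y, z in m, then the turn, a rotation vector about the world's x, y, z in degrees, then the opening, from -1 (shut) to 1 (fully open). A call has exactly 8 rows; each row shifts and turns the commanded pose from where the row before left it; what a row does not reach is not made up. A row lasts 1/12 s, in which the tool goes at most 41.7 mm and 7.16 degrees, less where a joint would pass 70% of its speed; a pose out of reach is approached as far as the arm can. A call is refused whole if a number of a shift passes 0.0417 or a number of a turn 7.16, either way. A call with a gripper value outside its range is refused whole. The fingers move at their own pace and stop on an object; the grip force is fixed at half the most. Time passes only in rows, so rows that do not move let the fingers close, or fill a call up. It gives the time, the measured TCP pose, the force, the opening and the grip force at its end, in the units of the state.
- sensors.get_obs(): the state, without advancing time (a new reading comes with each control period).
- imaging.get_image(name): name is "scene" or "top"; returns a dict with "color" (384x512x3 uint8, blue, green, red), "range_z" (384x512 float32, mm along the optical axis (not along the pixel's ray), 0 where there is no reading), "vertical_fov" (degrees; the focal length in pixels is half the picture's height over the tangent of half this angle, whatever the lens; pixels are square), "cx", "cy" (the principal point, pixels), "rvec" (rotation vector, rad) and "tvec" (3), from world to camera coordinates, as OpenCV has them. Camera axes: x right, y down, z forward; pixel columns grow to the right and rows downward; lengths in mm; the calibration is good to about 2 mm. A picture is of the moment at which its call begins.
- close_job(): hands the job in; it is judged then, once.
The state is a dict: "t": time; "qpos": joint angles; "qvel": joint speeds; "joint_torque": joint torques, N m; "ee_pos": TCP position; "orientation": TCP orientation; "ft_force": force on the tool from outside, world axes, zero at the start; "moment": the same for the moment, N m; "width": finger opening in mm; "grasp_force": force on a finger pad.
Only numpy, scipy, OpenCV 4.12 (cv2) and the standard library are available. Lean on these libraries where they do the work, as an engineer would, in place of code of your own. Each camera call takes 0.05 s, during which the arm holds its last target. There are 200 camera calls.

TASK

Lift the stone that blocks the tray off its blue pad and set it on top of the clear cover, pull the tray all the way out, and lay every utensil on the crate top flat in the compartment striped in its handle's colour, right side up, with its head at the wide end (towards the rack) and its handle at the narrow end. When all of them are in, push the tray fully home under the cover and put the stone back on the middle of its pad; leave the other things on the crate where they are.

Things in the scene. Friction and masses are not known exactly. Their poses are not given: they have to be found in the camera images.
- spoon: red plastic measuring spoon, red handle, round cup head 43 mm across and 20 mm tall. Lies flat, 145 mm long. Origin: mid-length, on the underside; x towards the head, z up. Handle: x = -72 to +12 mm, 20 mm wide, 22 mm tall from the underside, flat sides; head: x = +26 to +72 mm. 40 to 110 g, balances within 20 mm of the origin. May be absent.
- spatula: small spatula, blue handle, flat steel blade 42 mm wide and 4 mm thick. Lies flat, 145 mm long. Origin: mid-length, on the underside; x towards the head, z up. Handle: x = -72 to +12 mm, 20 mm wide, 22 mm tall from the underside, flat sides; head: x = +26 to +72 mm. 40 to 110 g, balances within 20 mm of the origin. May be absent.
- brush: pastry brush, yellow handle, rigid head 40 mm wide and 14 mm tall (steel ferrule, black end). Lies flat, 145 mm long. Origin: mid-length, on the underside; x towards the head, z up. Handle: x = -72 to +12 mm, 20 mm wide, 22 mm tall from the underside, flat sides; head: x = +26 to +72 mm. 40 to 110 g, balances within 20 mm of the origin. May be absent.
- fork: serving fork, green handle, flat steel four-tine head 42 mm wide and 5 mm thick. Lies flat, 145 mm long. Origin: mid-length, on the underside; x towards the head, z up. Handle: x = -72 to +12 mm, 20 mm wide, 22 mm tall from the underside, flat sides; head: x = +26 to +72 mm. 40 to 110 g, balances within 20 mm of the origin. May be absent.
- spoon_tip (a point): far end of the spoon's head, on its centre line, 5 mm above its underside
- spatula_tip (a point): far end of the spatula's head, on its centre line, 5 mm above its underside
- brush_tip (a point): far end of the brush's head, on its centre line, 5 mm above its underside
- fork_tip (a point): far end of the fork's head, on its centre line, 5 mm above its underside
- slot_red (a point): centre of the tray compartment with the red floor stripe, on its floor (8 mm above the crate top); moves with the tray. Axes as the rack's: y along it towards the wide (head) end and into the rack, x across. 170 mm long; 34 mm wide from y = -85 to -5 mm, 50 mm wide from -5 to +85. Walls 9 mm high (tops 17 mm above the crate). Compartments are 54 mm apart along x: red, blue, yellow, green.
- slot_blue (a point): centre of the tray compartment with the blue floor stripe, on its floor (8 mm above the crate top); moves with the tray. Axes as the rack's: y along it towards the wide (head) end and into the rack, x across. 170 mm long; 34 mm wide from y = -85 to -5 mm, 50 mm wide from -5 to +85. Walls 9 mm high (tops 17 mm above the crate). Compartments are 54 mm apart along x: red, blue, yellow, green.
- slot_yellow (a point): centre of the tray compartment with the yellow floor stripe, on its floor (8 mm above the crate top); moves with the tray. Axes as the rack's: y along it towards the wide (head) end and into the rack, x across. 170 mm long; 34 mm wide from y = -85 to -5 mm, 50 mm wide from -5 to +85. Walls 9 mm high (tops 17 mm above the crate). Compartments are 54 mm apart along x: red, blue, yellow, green.
- slot_green (a point): centre of the tray compartment with the green floor stripe, on its floor (8 mm above the crate top); moves with the tray. Axes as the rack's: y along it towards the wide (head) end and into the rack, x across. 170 mm long; 34 mm wide from y = -85 to -5 mm, 50 mm wide from -5 to +85. Walls 9 mm high (tops 17 mm above the crate). Compartments are 54 mm apart along x: red, blue, yellow, green.
- rack: fixed wooden frame, 262 mm along x, with a clear cover over the tray. Origin: on the crate top, under the centre of the shut tray; the tray slides out along -y. Cover: y = -80 to +112 mm, underside 40 mm and top 46 mm above the crate top. A utensil flat in its compartment reaches 30 mm and passes under; one askew on the walls may catch.
- tray (a joint): how far the tray is out, m: 0 shut against its stop (fully home), 0.185 fully out at its stop, all compartments then clear of the cover. Starts at 0 to 0.015. Slides with 1.5 N of friction plus light damping and stays where it is left. The tray is 224 mm along x and 180 mm along y.
- pull (a point): centre of the tray's black pull bar at its -y end, moves with it: 100 mm long along the rack's x, 12 mm thick along y, 18 mm tall (29 to 47 mm above the crate top). Its centre is 50 mm in front of the tray's end wall (17 mm high); two stalks join it to the tray 45 mm either side of its middle; a finger fits behind the middle 80 mm.
- ashtray: green ceramic ashtray, 112 mm across, 30 mm tall; not part of the job, to be left where it is. Origin: centre of its underside
- key: brass door key lying flat, 78 mm long, 5 mm thick; not part of the job, to be left where it is. Origin: centre of its underside
- mug: blue mug, 80 mm across, 85 mm tall; not part of the job, to be left where it is. Origin: centre of its underside
- stone: smooth grey river stone, 95 mm long (its y), 58 mm wide (its x), 36 mm tall, rounded edges, 0.4 kg. Origin: centre of its underside. Starts on its pad, long axis towards the pull bar, where it blocks the tray
- pad (a point): centre of the flat blue felt pad (80 by 115 mm, 1 mm thick) in front of the tray, on the crate top, 225 mm along -y from the rack's origin; fixed to the rack. The tray slides out over it

How it is judged:
By the outcome, as a careful person would: the job done as asked, in the order asked, and still so for the second after the job is handed in, with the robot touching nothing.
Of spoon, spatula, brush, fork only 3 to 4 are there at a start; the rules pass over those that are not, and their reading is None.
At some moment in a run one of spoon, spatula, brush, fork may be knocked a few centimetres aside while the robot is not near it.
Once in a run the grip may slacken for a moment while it holds something.
It also fails if it takes over 208 s, if anything falls off the work surface, if the arm or the gripper's body presses on something with over 40 N, if the wrist force passes 120 N, or if a joint passes its speed limit or range.

## Working session

There is one attempt and no reset: what is moved stays moved. The work goes in short steps, Python scripts to look and compute and a tool call to move; the robot and the scene stay as the last step left them, time stands still between calls to the robot, and variables do not carry over. Pictures are saved under pics/ and viewed, at most 14 in all, crops included, and the job is handed in when it is done.

Besides the shell and the picture viewer there is one more tool, called after "Call:" as a command line: name --argument value ..., lists and objects as JSON in quotes. servo_tool: Moves the arm, as the interface text tells. Its arguments: {"type":"object","properties":{"steps":{"type":"array"}},"required":["steps"]}

```bash
mkdir -p pics; cat > h.py <<'E'
import numpy as np, cv2
from workcell import sensors, imaging
def cap(n):
    d=imaging.get_image(n); R,_=cv2.Rodrigues(np.array(d["rvec"],float)); d["R"]=R; d["t"]=np.array(d["tvec"],float).ravel()
    d["f"]=d["color"].shape[0]/2/np.tan(np.radians(d["vertical_fov"])/2); return d
def ray(d,u,v,z):
    r=d["R"].T@np.array([(u-d["cx"])/d["f"],(v-d["cy"])/d["f"],1]); c=-d["R"].T@d["t"]
    return c+r*(z-c[2])/r[2]
def cloud(d):
    Z=d["range_z"]; v,u=np.indices(Z.shape)
    P=np.stack([(u-d["cx"])/d["f"]*Z,(v-d["cy"])/d["f"]*Z,Z],-1)
    return (P-d["t"])@d["R"]
E
python3 - <<'E'
from h import *
o=sensors.get_obs(); print({k:np.round(v,3) for k,v in o.items()})
for n in("top","scene"):
    d=cap(n); cv2.imwrite(f"pics/{n}0.png",d["color"]); print(n,-d["R"].T@d["t"],d["f"],d["cx"],d["cy"],d["R"].round(2).tolist())
    P=cloud(d); z=P[...,2][d["range_z"]>0]; print(np.histogram(z,bins=range(-20,260,10)))
E
```

```text
{'t': np.float64(0.0), 'qpos': array([ 1.152,  0.424,  1.631,  0.   ,  1.089, -0.019]), 'qvel': array([-0.001,  0.001,  0.001, -0.001, -0.   , -0.001]), 'joint_torque': array([ 2.0000e-03, -5.4463e+01, -2.7367e+01,  6.4000e-02,  2.3000e-02,
       -0.0000e+00]), 'ee_pos': array([242.989, 575.165, 190.321]), 'orientation': array([-6.240e-01, -3.079e+00,  2.000e-03]), 'ft_force': array([ 0.358, -0.075,  0.324]), 'moment': array([-0.015, -0.022, -0.035]), 'grasp_force': np.float64(0.0), 'width': np.float64(87.806)}
top [ 416.50144806  -68.05020914 1408.83440638] 475.77802410217123 250.73475514381417 189.51627811481217 [[-0.01, -1.0, -0.01], [-0.99, 0.01, -0.13], [0.14, 0.01, -0.99]]
(array([   37, 58016, 53613,  3571,  5221,  1768,  6526,  1398,   936,
         932,   980,  2655,  1658,  1443,  5404,  3466,   125,   134,
         413,    26,    15,    92,    37,     0,    13,     9,     2]), array([-20, -10,   0,  10,  20,  30,  40,  50,  60,  70,  80,  90, 100,
       110, 120, 130, 140, 150, 160, 170, 180, 190, 200, 210, 220, 230,
       240, 250]))
scene [1303.33275532   -7.1716101   680.59119559] 355.5530782512198 254.95137511736027 196.15584703737693 [[-0.08, 1.0, 0.0], [0.68, 0.06, -0.73], [-0.73, -0.05, -0.69]]
(array([ 1520, 71764, 10348,  3601,  3807,  2562,  6911,  1801,  2134,
        2259,  2244,  2975,  1356,  2246,  6304,   703,   405,   448,
         828,   224,   196,   350,   113,   115,   127,   170,   109]), array([-20, -10,   0,  10,  20,  30,  40,  50,  60,  70,  80,  90, 100,
       110, 120, 130, 140, 150, 160, 170, 180, 190, 200, 210, 220, 230,
       240, 250]))
```

View pics/top0.png

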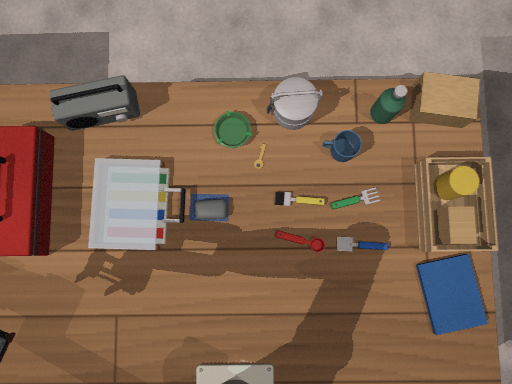

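View pics/scene0.png

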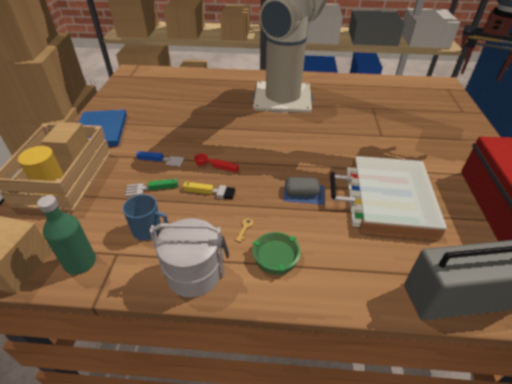

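The top view shows the tray at (130,204), opening to image right (world -y), and its pull bar at (183,204). The stone is on its pad at (210,208). All four utensils are there: brush (300,199), fork (355,198), spoon (300,241) and spatula (362,244). The ashtray, key and mug lie above them. The scene view agrees.

```bash
cat >> h.py <<'E'
BOX={"red":(260,225,340,260),"blue":(355,232,400,256),"yellow":(285,188,335,212),"green":(325,185,362,215)}
def cmask(d,c):
    h=cv2.cvtColor(d["color"],cv2.COLOR_BGR2HSV); H,S,V=cv2.split(h)
    m={"red":((H<8)|(H>172))&(S>150)&(V>60),"blue":(H>98)&(H<125)&(S>150)&(V>50),"yellow":(H>22)&(H<36)&(S>150)&(V>120),"green":(H>55)&(H<85)&(S>120)&(V>40)}[c]
    return m.astype(np.uint8)
def blobs(d,c,z,amin=15):
    n,L,s,C=cv2.connectedComponentsWithStats(cmask(d,c))
    out=[]
    for i in range(1,n):
        if s[i,4]<amin: continue
        v,u=np.nonzero(L==i); P=np.array([ray(d,a,b,z)[:2] for a,b in zip(u,v)])
        m=P.mean(0); w,V=np.linalg.eigh(np.cov(P.T)); q=(P-m)@V
        out.append((C[i].round(1).tolist(),int(s[i,4]),m.round(1).tolist(),round(float(np.degrees(np.arctan2(V[1,1],V[0,1]))),1),np.ptp(q,axis=0)[::-1].round(0).tolist()))
    return out
E
python3 - <<'E'
from h import *
for n in("top","scene"):
    d=cap(n)
    for c in BOX:
        for b in blobs(d,c,20): print(n,c,b)
    P=cloud(d)
    # table height near stone
    if n=="top":
        print("table",np.median(P[260:300,150:250,2]))
        print("cover z",np.median(P[200:208,110:150,2]), P[165:240:8,100:150:8,2].round(0))
        for nm,(u0,v0,u1,v1) in {"stone":(190,190,232,226),"pull":(176,185,190,226)}.items():
            Q=P[v0:v1,u0:u1].reshape(-1,3); Q=Q[(Q[:,2]>(20 if nm=="stone" else 25))&(Q[:,2]<60)]
            print(nm,len(Q),Q.mean(0).round(1),Q.min(0).round(1),Q.max(0).round(1))
            w,V=np.linalg.eigh(np.cov(Q[:,:2].T)); print(np.degrees(np.arctan2(V[1,1],V[0,1])))
    big=cv2.resize(d["color"][150:262,80:400],None,fx=2.5,fy=2.5,interpolation=cv2.INTER_CUBIC)
    if n=="top": cv2.imwrite("pics/crop1.png",big)
E
```

```text
top red ([17.2, 189.0], 4517, [617.6, 643.2], -177.8, [392.0, 116.0])
top red ([47.0, 145.0], 47, [748.7, 560.6], 163.7, [44.0, 32.0])
top red ([49.6, 154.3], 30, [720.2, 551.5], 115.0, [30.0, 16.0])
top red ([48.7, 176.6], 93, [652.6, 550.9], -176.4, [85.0, 24.0])
top red ([43.6, 208.4], 222, [557.8, 561.5], 179.7, [151.0, 37.0])
top red ([48.4, 216.5], 20, [533.6, 546.1], -148.4, [30.0, 15.0])
top red ([159.5, 232.6], 59, [482.6, 217.9], -176.1, [27.0, 16.0])
top red ([39.5, 236.0], 22, [476.6, 570.0], -161.3, [36.0, 11.0])
top red ([303.3, 240.6], 409, [454.5, -200.7], 74.2, [147.0, 42.0])
top red ([41.4, 254.2], 25, [423.7, 561.7], 87.7, [35.0, 9.0])
top blue ([160.5, 214.4], 55, [535.7, 215.7], 171.7, [28.0, 17.0])
top blue ([372.6, 245.3], 176, [438.8, -400.1], 85.4, [81.0, 18.0])
top blue ([451.4, 294.2], 3779, [298.5, -617.1], -168.0, [200.0, 153.0])
top yellow ([463.8, 180.3], 648, [625.2, -675.4], 86.6, [82.0, 84.0])
top yellow ([161.7, 196.3], 52, [589.3, 212.9], 178.4, [27.0, 16.0])
top yellow ([309.5, 200.2], 143, [572.1, -221.7], 83.9, [80.0, 19.0])
top green ([248.0, 1
[... 1019 characters left out ...]
([493.4, 89.6], 2414, [-110.1, 844.6], 160.5, [816.0, 177.0])
scene blue ([365.6, 63.2], 473, [-306.2, 366.5], 169.9, [217.0, 120.0])
scene blue ([319.8, 63.4], 397, [-283.8, 160.6], 166.9, [168.0, 149.0])
scene blue ([107.1, 122.9], 723, [280.1, -598.6], -138.5, [245.0, 141.0])
scene blue ([149.8, 155.9], 142, [453.8, -395.9], 84.0, [81.0, 30.0])
scene yellow ([198.2, 186.0], 124, [577.9, -221.0], 84.8, [79.0, 23.0])
scene green ([162.2, 184.2], 192, [579.0, -323.0], 102.1, [75.0, 32.0])
scene green ([358.7, 215.2], 20, [654.1, 210.8], 89.6, [14.0, 11.0])
scene green ([256.5, 243.2], 17, [767.5, -43.5], 64.6, [13.0, 9.0])
scene green ([280.9, 267.1], 32, [830.9, 16.2], -170.4, [17.0, 10.0])
```

View pics/crop1.png

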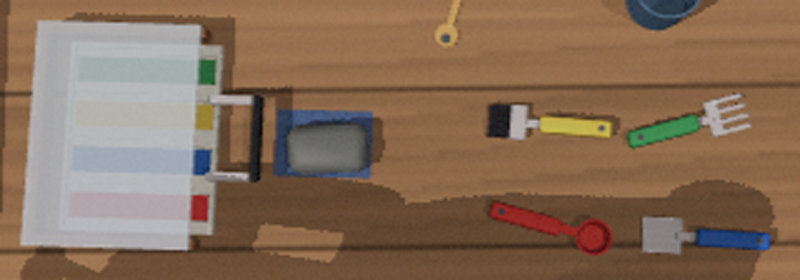

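The crop shows the same layout closer up. The spoon and fork heads point to image right (-y), and the brush and spatula heads point left (+y). The rack yaw is about -2.6°. Now the stone.

Call:
servo_tool --steps '[[[0.0192, -0.0318, 0], [0, 0, -4.03], 1], [[0.0192, -0.0318, 0], [0, 0, -4.03], 1], [[0.0192, -0.0318, 0], [0, 0, -4.03], 1], [[0.0192, -0.0318, 0], [0, 0, -4.03], 1], [[0.0192, -0.0318, 0], [0, 0, -4.03], 1], [[0.0192, -0.0318, 0], [0, 0, -4.03], 1], [[0.0192, -0.0318, 0], [0, 0, -4.03], 1], [[0.0192, -0.0318, 0], [0, 0, -4.03], 1]]'

```text
t: 0.87
ee_pos: [397.4, 319.6, 191.1]
orientation: [1.459, 2.782, -0.0]
ft_force: [0.4, -0.9, 0.8]
width: 87.8
grasp_force: 0.0
```

Call:
servo_tool --steps '[[[0.0192, -0.0318, 0], [0, 0, -4.03], 1], [[0.0192, -0.0318, 0], [0, 0, -4.03], 1], [[0.0192, -0.0318, 0], [0, 0, -4.03], 1], [[0.0192, -0.0318, 0], [0, 0, -4.03], 1], [[0.0192, -0.0318, 0], [0, 0, -4.03], 1], [[0.0192, -0.0318, 0], [0, 0, -4.03], 1], [[0.0192, -0.0318, 0], [0, 0, -4.03], 1], [[0.0192, -0.0318, 0], [0, 0, -4.03], 1]]'

```text
t: 1.53
ee_pos: [551.0, 65.1, 191.1]
orientation: [-2.174, -2.268, 0.0]
ft_force: [-0.0, 0.8, -0.5]
width: 87.6
grasp_force: 0.0
```

Call:
servo_tool --steps '[[[0, 0, -0.02], [0, 0, 0], 1], [[0, 0, -0.02], [0, 0, 0], 1], [[0, 0, -0.02], [0, 0, 0], 1], [[0, 0, -0.02], [0, 0, 0], 1], [[0, 0, -0.02], [0, 0, 0], 1], [[0, 0, -0.02], [0, 0, 0], 1], [[0, 0, -0.01], [0, 0, 0], 1], [[0, 0, 0], [0, 0, 0], 1]]'

```text
t: 2.2
ee_pos: [548.7, 66.7, 58.9]
orientation: [-2.168, -2.269, 0.005]
ft_force: [-0.3, -0.1, -0.5]
width: 87.9
grasp_force: 0.0
```

Call:
servo_tool --steps '[[[0, 0, -0.015], [0, 0, 0], 1], [[0, 0, -0.015], [0, 0, 0], 1], [[0, 0, -0.015], [0, 0, 0], 1], [[0, 0, -0.008], [0, 0, 0], 1], [[0, 0, -0.004], [0, 0, 0], 1], [[0, 0, 0], [0, 0, 0], -1], [[0, 0, 0], [0, 0, 0], -1], [[0, 0, 0], [0, 0, 0], -1]]'

```text
t: 2.87
ee_pos: [551.2, 67.0, 5.0]
orientation: [2.17, 2.271, 0.002]
ft_force: [0.0, 0.0, 0.8]
width: 71.3
grasp_force: 0.0
```

Call:
servo_tool --steps '[[[0, 0, 0], [0, 0, 0], -1], [[0, 0, 0], [0, 0, 0], -1], [[0, 0, 0], [0, 0, 0], -1], [[0, 0, 0], [0, 0, 0], -1], [[0, 0, 0.005], [0, 0, 0], -1], [[0, 0, 0.005], [0, 0, 0], -1], [[0, 0, 0.01], [0, 0, 0], -1], [[0, 0, 0.01], [0, 0, 0], -1]]'

```text
t: 3.53
ee_pos: [550.3, 66.9, 34.8]
orientation: [-2.17, -2.271, 0.0]
ft_force: [0.1, 0.0, -0.6]
width: 17.7
grasp_force: 0.0
```

```bash
python3 - <<'E'
from h import *
print(sensors.get_obs()["ee_pos"],sensors.get_obs()["width"],sensors.get_obs()["grasp_force"])
d=cap("top"); s=cap("scene")
a=cv2.resize(d["color"][160:250,140:280],None,fx=3,fy=3,interpolation=3); b=cv2.resize(s["color"][120:250,240:400],None,fx=2.3,fy=2.3,interpolation=3)
b=cv2.resize(b,(int(b.shape[1]*270/b.shape[0]),270)); cv2.imwrite("pics/c2.png",np.hstack([a,b]))
E
```

```text
[550.326805    66.8888164   34.84897663] 17.72790064826451 0.0
```

View pics/c2.png

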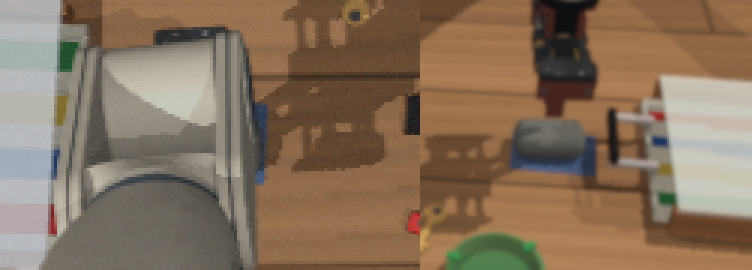

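The gripper is above the stone, which is still on its pad and slipped out of the grasp. I'll open, raise the gripper, and measure the stone with the scene camera.

Call:
servo_tool --steps '[[[0, 0, 0.02], [0, 0, 0], 1], [[0, 0, 0.02], [0, 0, 0], 1], [[0, 0, 0.02], [0, 0, 0], 1], [[0, 0, 0], [0, 0, 0], 1], [[0, 0, 0], [0, 0, 0], 1], [[0, 0, 0], [0, 0, 0], 1], [[0, 0, 0], [0, 0, 0], 1], [[0, 0, 0], [0, 0, 0], 1]]'

```text
t: 4.3
ee_pos: [549.6, 66.8, 93.0]
orientation: [-2.169, -2.271, 0.002]
ft_force: [-0.1, 0.6, -0.6]
width: 59.6
grasp_force: 0.0
```

```bash
cat > st.py <<'E'
from h import *
s=cap("scene"); P=cloud(s); c=s["color"].astype(int)
g=(np.ptp(c,axis=2)<25)
m=g&(P[...,2]>8)&(P[...,2]<45)&(abs(P[...,0]-550)<60)&(P[...,1]>0)&(P[...,1]<135)
Q=P[m]; print(len(Q),Q.mean(0).round(1),np.percentile(Q,[1,99],axis=0).round(1))
T=Q[Q[:,2]>28]; r=cv2.minAreaRect(T[:,:2].astype(np.float32)); print("top",T.mean(0).round(1),r)
w,V=np.linalg.eigh(np.cov(T[:,:2].T)); print(np.degrees(np.arctan2(V[1,1],V[0,1])))
h=cv2.cvtColor(s["color"],cv2.COLOR_BGR2HSV); mb=(h[...,0]>98)&(h[...,0]<128)&(h[...,1]>90)&(abs(P[...,0]-550)<80)&(P[...,1]>-30)&(P[...,1]<150)&(P[...,2]<12)
B=P[mb]; print("pad",len(B),np.percentile(B,[1,99],axis=0).round(1), cv2.minAreaRect(B[:,:2].astype(np.float32)))
E
python3 st.py
```

```text
560 [565.   65.5  28.1] [[532.2  20.4   9.3]
 [582.3 110.8  36.1]]
top [558.1  66.2  32.8] ((554.85986328125, 65.5875015258789), (48.582855224609375, 86.8949203491211), 2.8176827430725098)
92.8465457892009
pad 215 [[534.3  22.   -3.3]
 [593.6 127.2   2.2]] ((576.5010986328125, 81.59353637695312), (56.73408126831055, 120.39788055419922), 21.30886459350586)
```

Call:
servo_tool --steps '[[[0, 0, -0.01], [0, 0, 0], 1], [[0, 0, -0.01], [0, 0, 0], 1], [[0, 0, -0.01], [0, 0, 0], 1], [[0, 0, -0.01], [0, 0, 0], 1], [[0, 0, 0], [0, 0, 0], 1], [[0, 0, 0], [0, 0, 0], 1], [[0, 0, -0.01], [0, 0, 0], 1], [[0, 0, -0.01], [0, 0, 0], 1]]'

```text
t: 5.02
ee_pos: [551.3, 67.0, 34.1]
orientation: [2.169, 2.271, 0.003]
ft_force: [-0.3, 0.0, 1.1]
width: 87.8
grasp_force: 0.0
```

Call:
servo_tool --steps '[[[0, 0, -0.01], [0, 0, 0], 1], [[0, 0, -0.01], [0, 0, 0], 1], [[0, 0, -0.007], [0, 0, 0], 1], [[0, 0, -0.005], [0, 0, 0], 1], [[0, 0, 0], [0, 0, 0], -1], [[0, 0, 0], [0, 0, 0], -1], [[0, 0, 0], [0, 0, 0], -1], [[0, 0, 0], [0, 0, 0], -1]]'

```text
t: 5.68
ee_pos: [550.8, 67.0, 2.5]
orientation: [2.17, 2.271, 0.001]
ft_force: [-0.0, -0.1, 0.2]
width: 64.7
grasp_force: 0.0
```

Call:
servo_tool --steps '[[[0, 0, 0], [0, 0, 0], -1], [[0, 0, 0], [0, 0, 0], -1], [[0, 0, 0], [0, 0, 0], -1], [[0, 0, 0], [0, 0, 0], -1], [[0, 0, 0], [0, 0, 0], -1], [[0, 0, 0], [0, 0, 0], -1], [[0, 0, 0], [0, 0, 0], -1], [[0, 0, 0], [0, 0, 0], -1]]'

```text
t: 6.35
ee_pos: [550.6, 66.9, 2.5]
orientation: [2.17, 2.271, 0.0]
ft_force: [-2.3, -0.4, 6.5]
width: 57.3
grasp_force: 30.0
```

Call:
servo_tool --steps '[[[0, 0, 0.004], [0, 0, 0], -1], [[0, 0, 0.006], [0, 0, 0], -1], [[0, 0, 0.01], [0, 0, 0], -1], [[0, 0, 0.015], [0, 0, 0], -1], [[0, 0, 0.02], [0, 0, 0], -1], [[0, 0, 0.02], [0, 0, 0], -1], [[0, 0, 0.015], [0, 0, 0], -1], [[0, 0, 0.01], [0, 0, 0], -1]]'

```text
t: 7.02
ee_pos: [551.1, 67.0, 104.3]
orientation: [2.169, 2.27, 0.003]
ft_force: [-0.3, -0.1, -3.9]
width: 56.6
grasp_force: 30.0
```

Call:
servo_tool --steps '[[[0.0022, 0.025, 0], [0, 0, 0], -1], [[0.0022, 0.035, 0], [0, 0, 0], -1], [[0.0022, 0.035, 0], [0, 0, 0], -1], [[0.0022, 0.035, 0], [0, 0, 0], -1], [[0.0022, 0.035, 0], [0, 0, 0], -1], [[0.0022, 0.035, 0], [0, 0, 0], -1], [[0.0022, 0.03, 0], [0, 0, 0], -1], [[0.0022, 0.018, 0], [0, 0, 0], -1]]'

```text
t: 7.68
ee_pos: [567.6, 318.1, 102.2]
orientation: [-2.168, -2.273, -0.001]
ft_force: [-0.1, -0.3, -3.9]
width: 56.9
grasp_force: 30.0
```

Call:
servo_tool --steps '[[[0, 0, 0], [0, 0, 0], -1], [[0, 0, -0.01], [0, 0, 0], -1], [[0, 0, -0.01], [0, 0, 0], -1], [[0, 0, -0.01], [0, 0, 0], -1], [[0, 0, -0.01], [0, 0, 0], -1], [[0, 0, -0.006], [0, 0, 0], -1], [[0, 0, -0.003], [0, 0, 0], -1], [[0, 0, -0.002], [0, 0, 0], -1]]'

```text
t: 8.35
ee_pos: [567.8, 314.3, 50.2]
orientation: [-2.171, -2.271, 0.002]
ft_force: [0.6, 0.6, -3.4]
width: 57.0
grasp_force: 30.0
```

Call:
servo_tool --steps '[[[0, 0, -0.001], [0, 0, 0], -1], [[0, 0, -0.001], [0, 0, 0], -1], [[0, 0, -0.001], [0, 0, 0], -1], [[0, 0, -0.0005], [0, 0, 0], -1], [[0, 0, 0], [0, 0, 0], -1], [[0, 0, 0], [0, 0, 0], -1], [[0, 0, 0], [0, 0, 0], -1], [[0, 0, 0], [0, 0, 0], -1]]'

```text
t: 9.02
ee_pos: [568.4, 315.1, 48.5]
orientation: [2.17, 2.271, 0.002]
ft_force: [-1.9, -1.9, 6.4]
width: 56.8
grasp_force: 30.0
```

Call:
servo_tool --steps '[[[0, 0, 0], [0, 0, 0], 1], [[0, 0, 0], [0, 0, 0], 1], [[0, 0, 0], [0, 0, 0], 1], [[0, 0, 0], [0, 0, 0], 1], [[0, 0, 0.01], [0, 0, 0], 1], [[0, 0, 0.02], [0, 0, 0], 1], [[0, 0, 0.02], [0, 0, 0], 1], [[0, 0, 0.02], [0, 0, 0], 1]]'

```text
t: 9.68
ee_pos: [568.0, 314.9, 118.8]
orientation: [-2.17, -2.271, 0.0]
ft_force: [0.4, -0.7, 0.2]
width: 88.2
grasp_force: 0.0
```

```bash
python3 - <<'E'
from h import *
d=cap("top"); cv2.imwrite("pics/t3.png",cv2.resize(d["color"][140:270,60:290],None,fx=3,fy=3,interpolation=3))
h=cv2.cvtColor(d["color"],cv2.COLOR_BGR2HSV); H,S,V=cv2.split(h)
m=((H>98)&(H<128)&(S>90)).astype(np.uint8); m[:, :170]=0; m[:,250:]=0; m[:180]=0;m[235:]=0
n,L,s,C=cv2.connectedComponentsWithStats(m); i=1+s[1:,4].argmax()
v,u=np.nonzero(L==i); P=np.array([ray(d,a,b,1)[:2] for a,b in zip(u,v)],np.float32)
print("pad",s[i],P.mean(0),cv2.minAreaRect(P))
for c in BOX:
    for b in blobs(d,c,8): 
        if 140<b[0][0]<180: print(c,b)
dk=((V<60)).astype(np.uint8); dk[:,:170]=0; dk[:,195:]=0; dk[:180]=0; dk[230:]=0
n,L,s,C=cv2.connectedComponentsWithStats(dk); i=1+s[1:,4].argmax(); v,u=np.nonzero(L==i); P=np.array([ray(d,a,b,45)[:2] for a,b in zip(u,v)],np.float32)
print("bar",s[i],P.mean(0),cv2.minAreaRect(P))
E
```

```text
pad [190 194  39  27 970] [557.5315   75.04072] ((557.7466430664062, 75.11414337158203), (110.62376403808594, 77.71209716796875), 87.15016174316406)
red ([159.5, 232.6], 59, [483.2, 220.4], -176.1, [28.0, 16.0])
blue ([160.5, 214.4], 55, [536.7, 218.2], 171.7, [28.0, 17.0])
yellow ([161.7, 196.3], 52, [590.8, 215.3], 178.4, [27.0, 16.0])
green ([162.7, 178.4], 53, [644.7, 213.0], -179.9, [27.0, 15.0])
bar [179 188   7  35 142] [561.4863  148.30618] ((560.27734375, 149.0668182373047), (13.395561218261719, 98.68710327148438), 86.88214111328125)
```

View pics/t3.png

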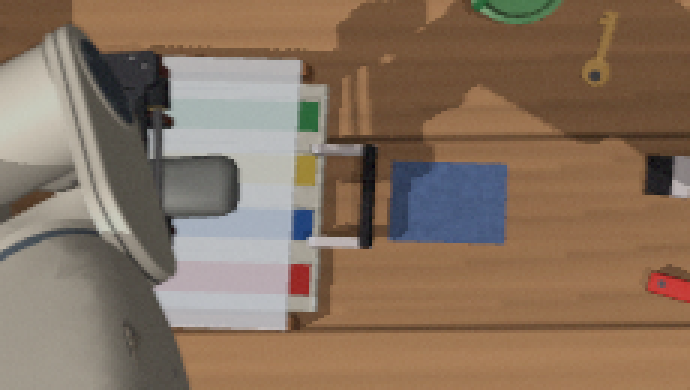

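The picture shows the stone resting on the cover. The pad is clear, centred at world (557.6, 75.1), and the pull bar is at about (561, 148.7). Next I'll grip the bar.

Call:
servo_tool --steps '[[[-0.0005, -0.0104, 0], [0, 0, 5.29], 0.1], [[-0.0005, -0.0104, 0], [0, 0, 5.29], 0.1], [[-0.0005, -0.0104, 0], [0, 0, 5.29], 0.1], [[-0.0005, -0.0104, 0], [0, 0, 5.29], 0.1], [[-0.0005, -0.0104, 0], [0, 0, 5.29], 0.1], [[-0.0005, -0.0104, 0], [0, 0, 5.29], 0.1], [[-0.0005, -0.0104, 0], [0, 0, 5.29], 0.1], [[-0.0005, -0.0104, 0], [0, 0, 5.29], 0.1]]'

```text
t: 10.4
ee_pos: [564.1, 231.3, 117.9]
orientation: [1.197, 2.904, 0.0]
ft_force: [-0.0, -0.1, 1.1]
width: 48.4
grasp_force: 0.0
```

Call:
servo_tool --steps '[[[-0.0005, -0.0104, 0], [0, 0, 5.29], 0.1], [[-0.0005, -0.0104, 0], [0, 0, 5.29], 0.1], [[-0.0005, -0.0104, 0], [0, 0, 5.29], 0.1], [[-0.0005, -0.0104, 0], [0, 0, 5.29], 0.1], [[-0.0005, -0.0104, 0], [0, 0, 5.29], 0.1], [[-0.0005, -0.0104, 0], [0, 0, 5.29], 0.1], [[-0.0005, -0.0104, 0], [0, 0, 5.29], 0.1], [[-0.0005, -0.0104, 0], [0, 0, 5.29], 0.1]]'

```text
t: 11.07
ee_pos: [560.1, 148.1, 117.9]
orientation: [0.068, 3.14, 0.0]
ft_force: [-1.5, -0.3, 0.3]
width: 48.5
grasp_force: 0.0
```

Call:
servo_tool --steps '[[[0, 0, 0], [0, 0, 0], 0.1], [[0, 0, -0.015], [0, 0, 0], 0.1], [[0, 0, -0.015], [0, 0, 0], 0.1], [[0, 0, -0.015], [0, 0, 0], 0.1], [[0, 0, -0.015], [0, 0, 0], 0.1], [[0, 0, -0.013], [0, 0, 0], 0.1], [[0, 0, -0.01], [0, 0, 0], 0.1], [[0, 0, -0.007], [0, 0, 0], 0.1]]'

```text
t: 11.73
ee_pos: [559.7, 148.7, 26.5]
orientation: [-0.077, -3.14, 0.0]
ft_force: [-0.5, 0.4, -0.3]
width: 48.3
grasp_force: 0.0
```

Call:
servo_tool --steps '[[[0, 0, 0], [0, 0, 0], -1], [[0, 0, 0], [0, 0, 0], -1], [[0, 0, 0], [0, 0, 0], -1], [[0, 0, 0], [0, 0, 0], -1], [[0, 0, 0], [0, 0, 0], -1], [[0, 0, 0], [0, 0, 0], -1], [[0, 0, 0], [0, 0, 0], -1], [[0, 0, 0], [0, 0, 0], -1]]'

```text
t: 12.4
ee_pos: [560.2, 148.5, 27.8]
orientation: [0.075, 3.14, 0.0]
ft_force: [-0.4, 0.3, -0.3]
width: 1.1
grasp_force: 0.0
```

```bash
python3 - <<'E'
from h import *
print(sensors.get_obs())
s=cap("scene"); cv2.imwrite("pics/s4.png",cv2.resize(s["color"][110:260,270:450],None,fx=4,fy=4,interpolation=3))
E
```

```text
{'t': 12.4, 'qpos': array([ 2.38635440e-01,  5.87528639e-01,  1.82035886e+00, -1.06216385e-05,
        7.33315597e-01, -1.28415933e+00]), 'qvel': array([-0.00078953,  0.0013827 ,  0.00097223,  0.00136529, -0.00077191,
       -0.00094121]), 'joint_torque': array([ 3.70926330e-05, -5.51140022e+01, -1.85590410e+01,  4.44415316e-03,
        7.28741311e-02,  9.92653731e-04]), 'ee_pos': array([560.17322791, 148.51841628,  27.80104727]), 'orientation': array([7.53719637e-02, 3.14031022e+00, 1.48065259e-04]), 'ft_force': array([-0.36706426,  0.34526745, -0.28634115]), 'moment': array([ 0.02715719,  0.01008079, -0.04103394]), 'grasp_force': 0.0, 'width': 1.1046143090854526}
```

View pics/s4.png

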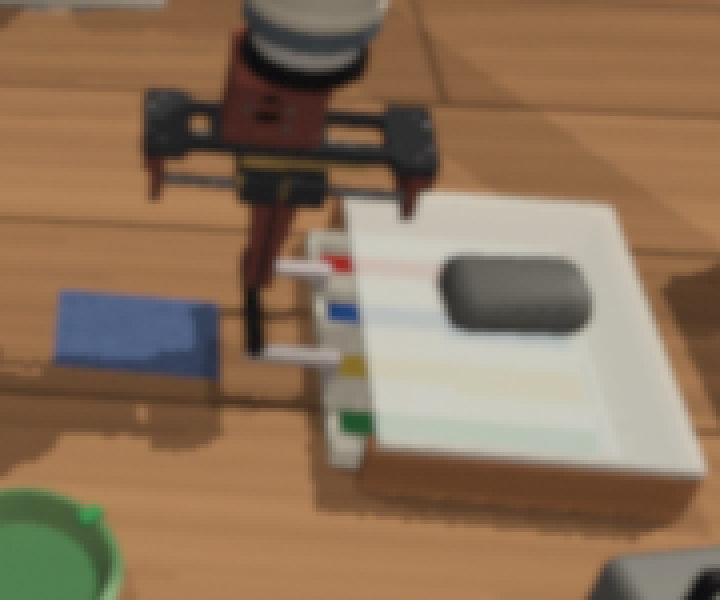

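The stone sits on the cover. The fingers come down at the bar near full-image pixel (333,182), but it is unclear which side of the bar they are on. I'll project the TCP and the bar to check.

```bash
python3 - <<'E'
from h import *
s=cap("scene")
def pr(p):
    q,_=cv2.projectPoints(np.array([p],float),np.array(s["rvec"],float),np.array(s["tvec"],float),np.array([[s["f"],0,s["cx"]],[0,s["f"],s["cy"]],[0,0,1.]]),None); q=q.ravel(); return q.round(1),((q-[270,110])*4).round(0)
for p in [(560,148.5,27.5),(560,148.5,50),(560,148.5,90),(612,151,47),(512,147,47),(600,142,47),(600,155,47)]: print(p,*pr(p))
P=cloud(s); print(P[178:200:2,328:342:1].round(0)[...,1]); print(P[178:200:2,328:342:1].round(0)[...,2])
g=cv2.cvtColor(s["color"],cv2.COLOR_BGR2GRAY); print(g[178:200:2,326:342])
E
```

```text
(560, 148.5, 27.5) [331.8 187.2] [247. 309.]
(560, 148.5, 50) [333.1 181. ] [252. 284.]
(560, 148.5, 90) [335.4 169.5] [262. 238.]
(612, 151, 47) [335.5 195. ] [262. 340.]
(512, 147, 47) [331.  170.7] [244. 243.]
(600, 142, 47) [331.6 191.7] [246. 327.]
(600, 155, 47) [336.6 192. ] [266. 328.]
[[147. 143. 143. 139. 141. 144. 147. 150. 152. 154. 168. 171. 174. 176.]
 [147. 150. 142. 139. 142. 145. 148. 150. 152. 155. 176. 180. 182. 185.]
 [146. 149. 142. 144. 147. 149. 151. 151. 154. 173. 175. 178. 181. 184.]
 [146. 148. 142. 143. 146. 148. 151. 166. 169. 172. 174. 178. 180. 183.]
 [145. 148. 141. 143. 145. 148. 151. 165. 168. 171. 173. 177. 180. 182.]
 [145. 147. 142. 142.  -7. 147. 150. 164. 168. 170. 173. 176. 178. 183.]
 [144. 147. 141. 142. 144. 147. 149. 153. 166. 169. 172. 175. 178. 181.]
 [143. 146. 141. 141. 143. 146. 148. 151. 166. 169. 171. 175. 177. 179.]
 [143. 145. 141. 140. 142. 145. 148. 151. 165. 168. 171. 174. 176. 179.]
 [142. 145. 148. 141. 142. 145. 148. 150. 164. 168. 170. 173. 176. 178.]
 [141. 144. 140. 141. 144. 147. 149. 152. 155. 157. 160. 162. 165. 168.]]
[
[... 840 characters left out ...]
  38  43  56  84 110 123 125]
 [123 123 121 107  80  53  44  43  38  42  50  69  98 116 120 120]
 [125 126 124 114  85  46  30  31  46  75  95 106 117 123 125 125]
 [127 127 127 121  94  49  20  25  48  86 113 124 125 126 126 126]
 [110 111 111 106  82  41  19  20  35  69  96 110 112 115 119 118]
 [ 84  85  86  80  61  36  21  20  24  41  62  73  77  80  79  79]
 [114 118 118 112  90  51  25  22  30  51  73  86  94 101 102 104]
 [119 122 122 117  95  58  27  20  24  52  88 107 117 123 123 125]
 [114 118 119 115  95  61  29  21  22  49  84 105 115 121 122 122]
 [104 109 111 108  90  60  30  19  24  54  95 126 140 144 144 143]
 [102 106 107 105  98  85  65  48  58  88 123 143 150 152 155 156]]
```

Call:
servo_tool --steps '[[[0, -0.002, 0], [0, 0, 0], -1], [[0, -0.002, 0], [0, 0, 0], -1], [[0, -0.002, 0], [0, 0, 0], -1], [[0, -0.002, 0], [0, 0, 0], -1], [[0, -0.002, 0], [0, 0, 0], -1], [[0, 0, 0], [0, 0, 0], -1], [[0, 0, 0], [0, 0, 0], -1], [[0, 0, 0], [0, 0, 0], -1]]'

```text
t: 13.17
ee_pos: [560.1, 138.5, 27.6]
orientation: [0.076, 3.141, 0.0]
ft_force: [-0.6, 0.7, -0.3]
width: 0.6
grasp_force: 0.0
```

```bash
python3 - <<'E'
from h import *
s=cap("scene"); P=cloud(s)
print(P[178:200:2,322:342:1].round(0)[...,1]); print(P[178:200:2,322:342:1].round(0)[...,2])
cv2.imwrite("pics/s5.png",cv2.resize(s["color"][130:220,290:380],None,fx=6,fy=6,interpolation=3))
E
```

```text
[[130. 133. 136. 138. 142. 129. 131. 134. 136. 139. 141. 144. 147. 160.
  163. 165. 168. 171. 173. 176.]
 [129. 132. 136. 138. 142. 129. 132. 135. 138. 140. 142. 145. 153. 167.
  170. 173. 176. 179. 182. 185.]
 [129. 131. 135. 137. 140. 143. 146. 149. 142. 144. 143. 149. 152. 167.
  170. 172. 175. 178. 182. 184.]
 [128. 131. 134. 137. 139. 143. 146. 148. 142. 144. 146. 149. 151. 166.
  169. 172. 175. 177. 181. 183.]
 [127. 130. 134. 136. 139. 142. 144. 148. 141. 142. 145. 148. 150. 165.
  168. 170. 174. 177. 180. 183.]
 [127. 130. 133. 136. 139. 142. 145. 147. 142. 142. 144. 147. 150. 164.
  167. 170. 173. 176. 179. 182.]
 [127. 129. 132. 135. 138. 141. 144. 147. 141. 142. 144. 146. 149. 152.
  166. 170. 172. 176. 178. 181.]
 [126. 129. 132. 135. 138. 140. 143. 146. 140. 141. 143. 146. 149. 152.
  166. 169. 171. 175. 178. 180.]
 [125. 129. 132. 134. 137. 140. 142. 146. 141. 141. 143. 146. 148. 151.
  165. 168. 171. 173. 177. 179.]
 [125. 128. 131. 133. 136. 139. 142. 145. 148. 140. 143. 145. 148. 150.
  164. 167. 170. 172. 176. 178.]
 [125. 128. 129. 133. 136. 139. 141. 145. 140. 141
[... 291 characters left out ...]
 -2. -2.
  -3. -1.]
 [-3.  0. -3. -2. -1. -3. -2. -2. 38. 43. 44. 43. 46. -2. -2. -4. -3. -1.
  -3. -1.]
 [-0. -2. -3. -1. -2. -1.  1. -2. 38. 47. 47. 46. 46. -2. -2. -0. -1. -3.
  -3. -3.]
 [-1.  0. -2. -2. -2. -4. -4. -2. 34. 45. 46. 45. 45. -1. -2. -3. -0. -1.
  -3. -2.]
 [-1. -1.  1. -2. -1. -2. -1. -2. 35. 43. 45. 46. 46. 45.  0. -2. -1. -4.
  -3. -2.]
 [ 0. -1. -1. -3. -3. -1. -2. -1. 35. 43. 46. 46. 44. 43. -2. -2. -1. -5.
  -5. -2.]
 [-1. -2. -3. -3. -2. -1. -1. -3. 29. 43. 44. 44. 44. 43. -2. -4. -2. -2.
  -3. -3.]
 [-0. -1. -2.  1. -1. -2.  0. -2. -4. 41. 43. 43. 43. 44. -2. -3. -3.  0.
  -3. -1.]
 [-1. -2.  2. -1. -4. -4.  0. -4. 29. 35. 37. 36. 35. 34. 34. 32. 34. 33.
  34. 35.]]
```

View pics/s5.png

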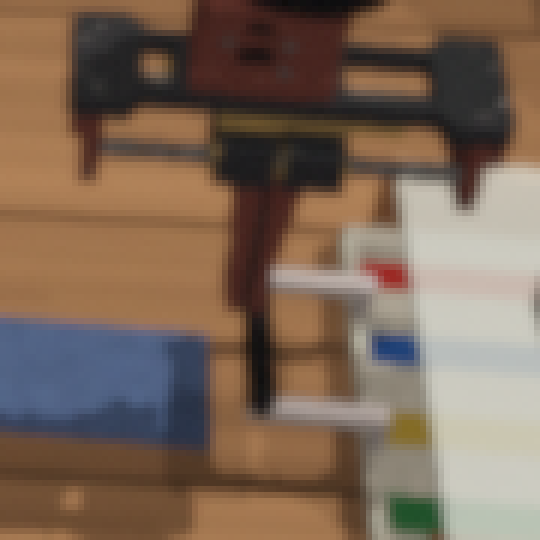

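The fingers moved 10 mm towards -y but the bar stayed put. The fingertips look higher than the reported TCP, so I'll measure the tip height.

```bash
python3 - <<'E'
from h import *
s=cap("scene"); P=cloud(s)
for v in range(160,185): print(v,P[v,327:333].round(0).astype(int).tolist())
E
```

```text
160 [[593, 116, 145], [594, 119, 146], [595, 121, 146], [596, 123, 147], [594, 126, 146], [595, 128, 147]]
161 [[401, 150, -4], [593, 119, 142], [595, 121, 143], [595, 124, 144], [594, 126, 143], [593, 129, 143]]
162 [[409, 150, -2], [573, 123, 123], [1303, -7, 681], [571, 129, 122], [570, 131, 122], [572, 133, 124]]
163 [[418, 149, 1], [573, 124, 120], [573, 126, 120], [574, 129, 121], [571, 132, 119], [574, 134, 122]]
164 [[419, 149, -2], [573, 124, 117], [573, 127, 117], [573, 129, 117], [571, 132, 116], [574, 134, 118]]
165 [[425, 148, -1], [573, 125, 113], [574, 127, 115], [572, 130, 114], [573, 132, 114], [573, 135, 114]]
166 [[431, 148, 0], [569, 126, 108], [574, 128, 111], [572, 130, 110], [573, 133, 111], [572, 136, 110]]
167 [[435, 148, -1], [571, 126, 106], [573, 128, 108], [572, 131, 107], [572, 133, 107], [571, 136, 107]]
168 [[440, 147, -1], [572, 126, 104], [574, 129, 105], [573, 131, 105], [576, 133, 107], [573, 136, 105]]
169 [[442, 148, -3], [573, 127, 101], [574, 129, 101], [574, 131, 102], [574, 134, 102], [572, 137, 101]]
170 [[450, 147, -1], [571, 127, 96], [573
[... 773 characters left out ...]
[573, 128, 70], [573, 131, 71], [573, 134, 71], [571, 137, 69], [571, 139, 70], [574, 141, 72]]
179 [[572, 129, 66], [573, 131, 67], [572, 134, 67], [573, 137, 67], [573, 139, 68], [574, 142, 69]]
180 [[572, 130, 62], [572, 132, 63], [574, 134, 65], [569, 138, 61], [573, 140, 64], [575, 142, 66]]
181 [[570, 130, 58], [573, 132, 60], [572, 135, 59], [571, 138, 59], [573, 140, 61], [574, 143, 62]]
182 [[505, 143, -2], [506, 146, 0], [504, 149, -2], [552, 142, 39], [557, 144, 44], [574, 143, 58]]
183 [[510, 143, -1], [508, 146, -2], [508, 149, -2], [557, 142, 40], [564, 143, 46], [562, 146, 45]]
184 [[512, 143, -4], [512, 146, -3], [514, 148, -1], [562, 142, 40], [567, 143, 45], [567, 146, 46]]
```

The depth image puts the fingertips at about z=57 while the TCP reads 27.6, so true height is reading + ~29 mm. That explains both missed grasps. I'll calibrate by touching the pad area gently.

Call:
servo_tool --steps '[[[0, -0.012, 0], [0, 0, 0], -1], [[0, -0.012, 0], [0, 0, 0], -1], [[0, -0.012, 0], [0, 0, 0], -1], [[0, -0.012, -0.005], [0, 0, 0], -1], [[0, 0, -0.015], [0, 0, 0], -1], [[0, 0, -0.015], [0, 0, 0], -1], [[0, 0, -0.01], [0, 0, 0], -1], [[0, 0, -0.005], [0, 0, 0], -1]]'

```text
t: 13.93
ee_pos: [559.0, 89.4, -24.0]
orientation: [-0.077, -3.138, 0.001]
ft_force: [0.6, 0.0, 0.3]
width: 0.8
grasp_force: 0.0
```

Call:
servo_tool --steps '[[[0, 0, 0], [0, 0, 0], -1], [[0, 0, 0], [0, 0, 0], -1], [[0, 0, 0], [0, 0, 0], -1], [[0, 0, 0], [0, 0, 0], -1], [[0, 0, -0.0005], [0, 0, 0], -1], [[0, 0, -0.0005], [0, 0, 0], -1], [[0, 0, -0.0005], [0, 0, 0], -1], [[0, 0, -0.0005], [0, 0, 0], -1]]'

```text
t: 14.6
ee_pos: [560.1, 90.6, -24.3]
orientation: [0.075, 3.14, 0.0]
ft_force: [-0.8, -0.1, 0.2]
width: 0.5
grasp_force: 0.0
```

Indeed the TCP passed z=0 without contact. I'll go on in small steps.

Call:
servo_tool --steps '[[[0, 0, -0.0005], [0, 0, 0], -1], [[0, 0, -0.0005], [0, 0, 0], -1], [[0, 0, -0.0005], [0, 0, 0], -1], [[0, 0, -0.0005], [0, 0, 0], -1], [[0, 0, 0], [0, 0, 0], -1], [[0, 0, 0], [0, 0, 0], -1], [[0, 0, 0], [0, 0, 0], -1], [[0, 0, 0], [0, 0, 0], -1]]'

```text
t: 15.27
ee_pos: [560.0, 90.5, -26.4]
orientation: [-0.075, -3.141, 0.0]
ft_force: [-0.2, 0.2, -0.7]
width: 0.2
grasp_force: 0.0
```

Call:
servo_tool --steps '[[[0, 0, -0.0005], [0, 0, 0], -1], [[0, 0, -0.0005], [0, 0, 0], -1], [[0, 0, -0.0005], [0, 0, 0], -1], [[0, 0, -0.0005], [0, 0, 0], -1], [[0, 0, 0], [0, 0, 0], -1], [[0, 0, 0], [0, 0, 0], -1], [[0, 0, 0], [0, 0, 0], -1], [[0, 0, 0], [0, 0, 0], -1]]'

```text
t: 15.93
ee_pos: [560.1, 90.5, -28.4]
orientation: [0.075, 3.141, -0.0]
ft_force: [-0.2, -0.6, 0.3]
width: 0.1
grasp_force: 0.0
```

Call:
servo_tool --steps '[[[0, 0, -0.0005], [0, 0, 0], -1], [[0, 0, -0.0005], [0, 0, 0], -1], [[0, 0, -0.0005], [0, 0, 0], -1], [[0, 0, -0.0005], [0, 0, 0], -1], [[0, 0, 0], [0, 0, 0], -1], [[0, 0, 0], [0, 0, 0], -1], [[0, 0, 0], [0, 0, 0], -1], [[0, 0, 0], [0, 0, 0], -1]]'

```text
t: 16.6
ee_pos: [560.1, 90.5, -30.4]
orientation: [0.075, 3.141, 0.0]
ft_force: [-0.8, 0.2, 0.6]
width: 0.3
grasp_force: 0.0
```

```bash
python3 - <<'E'
from h import *
s=cap("scene"); P=cloud(s)
for v in range(188,206): print(v,P[v,306:316:2].round(0).astype(int).tolist())
E
```

```text
188 [[537, 81, -1], [573, 83, 31], [572, 88, 31], [574, 93, 33], [574, 98, 33]]
189 [[544, 81, 1], [572, 83, 27], [572, 88, 27], [573, 94, 28], [573, 99, 29]]
190 [[546, 81, -1], [572, 83, 23], [570, 89, 22], [572, 94, 24], [545, 104, 0]]
191 [[549, 81, -2], [575, 84, 22], [565, 90, 14], [574, 94, 22], [549, 103, 0]]
192 [[553, 81, -2], [575, 84, 18], [573, 90, 17], [573, 95, 18], [554, 103, 1]]
193 [[559, 81, 0], [574, 84, 14], [570, 90, 10], [573, 95, 13], [557, 103, 0]]
194 [[562, 81, -1], [574, 85, 10], [571, 91, 8], [576, 95, 13], [561, 103, -1]]
195 [[568, 80, 0], [573, 85, 5], [572, 91, 5], [571, 97, 4], [565, 103, -1]]
196 [[570, 81, -1], [1303, -7, 681], [572, 91, 1], [574, 97, 3], [568, 103, -2]]
197 [[574, 80, -2], [574, 86, -1], [577, 91, 2], [576, 97, 1], [575, 102, 0]]
198 [[578, 80, -2], [581, 85, 1], [576, 92, -2], [578, 97, 0], [576, 103, -2]]
199 [[581, 80, -3], [583, 86, 0], [583, 91, -1], [584, 96, 1], [582, 102, 0]]
200 [[586, 80, -2], [590, 85, 2], [586, 91, -1], [586, 96, 0], [585, 102, -2]]
201 [[592, 80, 0], [590, 85, -1], [588, 91, -3], [590, 96, -1], [590, 102, 0]]
202 [[597, 80, 1], [596, 85, 0], [593, 91, -2], [594, 96, -1], [594, 102, 0]]
203 [[599, 80, -1], [600, 85, 0], [598, 91, -1], [598, 96, -1], [598, 101, 0]]
204 [[603, 80, 0], [602, 85, -2], [601, 91, -2], [601, 96, -1], [603, 101, 1]]
205 [[606, 80, -2], [605, 85, -2], [606, 90, -1], [603, 96, -3], [605, 101, -1]]
```

Call:
servo_tool --steps '[[[0, 0, -0.0005], [0, 0, 0], -1], [[0, 0, -0.0005], [0, 0, 0], -1], [[0, 0, -0.0005], [0, 0, 0], -1], [[0, 0, 0], [0, 0, 0], -1], [[0, 0, 0], [0, 0, 0], -1], [[0, 0, 0], [0, 0, 0], -1], [[0, 0, 0], [0, 0, 0], -1], [[0, 0, 0], [0, 0, 0], -1]]'

```text
t: 17.32
ee_pos: [560.2, 90.5, -31.2]
orientation: [0.075, 3.14, 0.0]
ft_force: [-2.0, 0.2, 8.7]
width: 0.9
grasp_force: 4.0
```

Contact is at reading -30.7 (pad top z=1), so true z ≈ reading + 31.7. Now I'll grip the bar properly.

Call:
servo_tool --steps '[[[0, 0, 0.015], [0, 0, 0], 0.1], [[0, 0, 0.03], [0, 0, 0], 0.1], [[0, 0, 0.03], [0, 0, 0], 0.1], [[0, 0, 0], [0, 0, 0], 0.1], [[0.0003, 0.014, 0], [0, 0, 0], 0.1], [[0.0003, 0.014, 0], [0, 0, 0], 0.1], [[0.0003, 0.014, 0], [0, 0, 0], 0.1], [[0.0003, 0.015, 0], [0, 0, 0], 0.1]]'

```text
t: 17.98
ee_pos: [560.2, 149.1, 41.7]
orientation: [-0.075, -3.138, 0.001]
ft_force: [0.8, -0.7, 0.2]
width: 47.2
grasp_force: 0.0
```

Call:
servo_tool --steps '[[[0, 0, 0], [0, 0, 0], 0.1], [[0, 0, -0.01], [0, 0, 0], 0.1], [[0, 0, -0.01], [0, 0, 0], 0.1], [[0, 0, -0.01], [0, 0, 0], 0.1], [[0, 0, -0.01], [0, 0, 0], 0.1], [[0, 0, -0.008], [0, 0, 0], 0.1], [[0, 0, 0], [0, 0, 0], -1], [[0, 0, 0], [0, 0, 0], -1]]'

```text
t: 18.65
ee_pos: [560.7, 147.0, -5.8]
orientation: [-0.076, -3.139, 0.001]
ft_force: [-0.8, -0.4, 0.9]
width: 38.2
grasp_force: 0.0
```

Call:
servo_tool --steps '[[[0, 0, 0], [0, 0, 0], -1], [[0, 0, 0], [0, 0, 0], -1], [[0, 0, 0], [0, 0, 0], -1], [[0, 0, 0], [0, 0, 0], -1], [[0, 0, 0], [0, 0, 0], -1], [[0, 0, 0], [0, 0, 0], -1], [[0, 0, 0], [0, 0, 0], -1], [[0, 0, 0], [0, 0, 0], -1]]'

```text
t: 19.32
ee_pos: [561.6, 147.6, -4.4]
orientation: [0.075, 3.14, 0.0]
ft_force: [-1.0, -0.5, 5.3]
width: 11.7
grasp_force: 30.0
```

Call:
servo_tool --steps '[[[-0.0002, -0.005, 0], [0, 0, 0], -1], [[-0.0007, -0.015, 0], [0, 0, 0], -1], [[-0.0012, -0.025, 0], [0, 0, 0], -1], [[-0.0014, -0.03, 0], [0, 0, 0], -1], [[-0.0014, -0.03, 0], [0, 0, 0], -1], [[-0.0012, -0.025, 0], [0, 0, 0], -1], [[-0.0007, -0.015, 0], [0, 0, 0], -1], [[-0.0005, -0.01, 0], [0, 0, 0], -1]]'

```text
t: 19.98
ee_pos: [555.4, -9.2, -4.4]
orientation: [0.077, 3.138, -0.0]
ft_force: [4.5, 1.7, 2.1]
width: 11.7
grasp_force: 30.0
```

Call:
servo_tool --steps '[[[-0.0001, -0.003, 0], [0, 0, 0], -1], [[-0.0001, -0.003, 0], [0, 0, 0], -1], [[-0.0001, -0.002, 0], [0, 0, 0], -1], [[-0.0001, -0.002, 0], [0, 0, 0], -1], [[-0.0001, -0.002, 0], [0, 0, 0], -1], [[0, 0, 0], [0, 0, 0], -1], [[0, 0, 0], [0, 0, 0], -1], [[0, 0, 0], [0, 0, 0], -1]]'

```text
t: 20.65
ee_pos: [554.9, -19.0, -4.4]
orientation: [0.073, 3.138, -0.001]
ft_force: [5.8, -2.1, 4.6]
width: 11.7
grasp_force: 30.0
```

Call:
servo_tool --steps '[[[0, -0.001, 0], [0, 0, 0], -1], [[0, -0.001, 0], [0, 0, 0], -1], [[0, -0.001, 0], [0, 0, 0], -1], [[0, -0.001, 0], [0, 0, 0], -1], [[0, -0.001, 0], [0, 0, 0], -1], [[0, 0, 0], [0, 0, 0], -1], [[0, 0, 0], [0, 0, 0], -1], [[0, 0, 0], [0, 0, 0], -1]]'

```text
t: 21.32
ee_pos: [554.7, -23.7, -4.4]
orientation: [0.073, 3.139, -0.0]
ft_force: [3.8, -0.9, 6.4]
width: 11.3
grasp_force: 30.0
```

Call:
servo_tool --steps '[[[0, -0.001, 0], [0, 0, 0], -1], [[0, -0.001, 0], [0, 0, 0], -1], [[0, -0.001, 0], [0, 0, 0], -1], [[0, -0.001, 0], [0, 0, 0], -1], [[0, 0, 0], [0, 0, 0], -1], [[0, 0, 0], [0, 0, 0], -1], [[0, 0, 0], [0, 0, 0], -1], [[0, 0, 0], [0, 0, 0], -1]]'

```text
t: 21.98
ee_pos: [554.6, -25.9, -4.4]
orientation: [0.074, 3.139, 0.003]
ft_force: [3.5, 11.5, 6.6]
width: 11.9
grasp_force: 30.0
```

The tray is at its stop, having travelled 173.5 mm. I'll release, rise and head for the brush.

Call:
servo_tool --steps '[[[0, 0.001, 0], [0, 0, 0], 0.1], [[0, 0, 0], [0, 0, 0], 0.1], [[0, 0, 0], [0, 0, 0], 0.1], [[0, 0, 0], [0, 0, 0], 0.1], [[0, 0, 0.015], [0, 0, 0], 0.1], [[0, 0, 0.02], [0, 0, 0], 0.1], [[0, 0, 0.03], [0, 0, 0], 0.1], [[0, 0, 0.03], [0, 0, 0], 0.1]]'

```text
t: 22.65
ee_pos: [551.8, -27.6, 90.0]
orientation: [-0.076, -3.137, -0.0]
ft_force: [0.7, 0.7, 0.3]
width: 48.1
grasp_force: 0.0
```

Call:
servo_tool --steps '[[[0.002, -0.014, 0], [0, 0, -7.1], 1], [[0.002, -0.014, 0], [0, 0, -7.1], 1], [[0.002, -0.014, 0], [0, 0, -7.1], 1], [[0.002, -0.014, 0], [0, 0, -7.1], 1], [[0.002, -0.014, 0], [0, 0, -7.1], 1], [[0.002, -0.014, 0], [0, 0, -7.1], 1], [[0.002, -0.014, 0], [0, 0, -7.1], 1], [[0.002, -0.014, 0], [0, 0, -7.1], 1]]'

```text
t: 23.32
ee_pos: [568.7, -140.2, 89.6]
orientation: [-1.568, -2.721, 0.001]
ft_force: [0.2, 0.3, 0.2]
width: 87.7
grasp_force: 0.0
```

Call:
servo_tool --steps '[[[0.001, -0.0125, 0], [0, 0, -7.1], 1], [[0, -0.0125, 0], [0, 0, -7.1], 1], [[0, -0.0125, 0], [0, 0, -7.1], 1], [[0, -0.0125, 0], [0, 0, -7.1], 1], [[0, 0, 0], [0, 0, -7.1], 1], [[0, 0, 0], [0, 0, 0], 1], [[0, 0, 0], [0, 0, 0], 1], [[0, 0, 0], [0, 0, 0], 1]]'

```text
t: 23.98
ee_pos: [570.0, -189.2, 89.8]
orientation: [-2.313, -2.125, 0.001]
ft_force: [0.1, 0.6, -0.2]
width: 87.7
grasp_force: 0.0
```

```bash
python3 - <<'E'
from h import *
o=sensors.get_obs(); print(o["ee_pos"],o["orientation"])
for n in ("top","scene"):
    d=cap(n)
    if n=="top": cv2.imwrite("pics/t6.png",cv2.resize(d["color"][150:270,80:400],None,fx=2.4,fy=2.4,interpolation=3))
    for c in BOX:
        for z in (8,20):
            for b in blobs(d,c,z):
                if 400<b[2][0]<700 and -450<b[2][1]<240 and (z==8)==(b[2][1]>0): print(n,c,z,b)
E
```

```text
[ 569.96820686 -189.19155468   89.78221221] [-2.31255213e+00 -2.12516939e+00  7.21942767e-04]
top red 8 ([194.3, 233.8], 524, [478.4, 117.8], 87.4, [160.0, 28.0])
top blue 8 ([195.0, 215.4], 508, [532.4, 115.8], 87.8, [161.0, 28.0])
top blue 20 ([372.6, 245.3], 175, [438.8, -400.1], 85.4, [81.0, 18.0])
top yellow 8 ([195.9, 197.4], 492, [586.1, 113.5], 87.9, [158.0, 28.0])
top green 8 ([196.6, 179.4], 492, [640.2, 111.5], 87.7, [160.0, 28.0])
top green 20 ([353.9, 192.0], 101, [594.7, -352.5], 103.9, [49.0, 19.0])
scene red 8 ([321.4, 173.4], 209, [478.7, 126.9], 84.8, [159.0, 24.0])
scene red 20 ([195.5, 158.7], 35, [455.2, -253.6], -161.6, [47.0, 16.0])
scene red 20 ([222.2, 164.2], 290, [475.1, -169.0], 67.1, [131.0, 47.0])
scene blue 8 ([322.4, 185.5], 175, [532.5, 126.9], 85.1, [153.0, 19.0])
scene blue 20 ([149.8, 155.9], 144, [453.6, -396.1], 83.7, [81.0, 31.0])
scene yellow 8 ([321.7, 198.4], 239, [586.6, 121.7], 85.5, [158.0, 21.0])
scene yellow 20 ([198.4, 186.2], 125, [578.5, -220.4], 86.3, [76.0, 26.0])
scene green 8 ([322.1, 212.5], 261, [640.6, 119.7], 85.5, [155.0, 20.0])
scene green 20 ([156.7, 190.4], 191, [605.4, -331.0], 96.5, [79.0, 29.0])
```

View pics/t6.png

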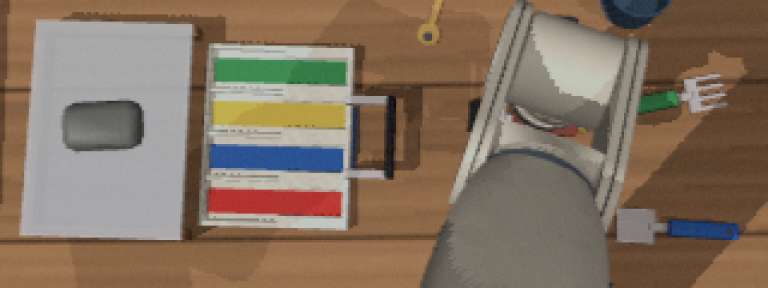

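The top view shows the tray fully out with all four stripes visible; the red stripe's centre is at world (478, 118). The fork has been knocked aside by a few centimetres. Next I'll pick the brush.

Call:
servo_tool --steps '[[[0.002, -0.002, -0.02], [0, 0, 0], 1], [[0.002, -0.002, -0.02], [0, 0, 0], 1], [[0.002, -0.0025, -0.02], [0, 0, 0], 1], [[0, 0, -0.02], [0, 0, 0], 1], [[0, 0, -0.015], [0, 0, 0], 1], [[0, 0, -0.01], [0, 0, 0], 1], [[0, 0, -0.0055], [0, 0, 0], 1], [[0, 0, 0], [0, 0, 0], -1]]'

```text
t: 24.75
ee_pos: [575.8, -195.6, -21.4]
orientation: [-2.315, -2.122, 0.001]
ft_force: [0.1, -0.8, -0.7]
width: 83.9
grasp_force: 0.0
```

Call:
servo_tool --steps '[[[0, 0, 0], [0, 0, 0], -1], [[0, 0, 0], [0, 0, 0], -1], [[0, 0, 0], [0, 0, 0], -1], [[0, 0, 0], [0, 0, 0], -1], [[0, 0, 0], [0, 0, 0], -1], [[0, 0, 0], [0, 0, 0], -1], [[0, 0, 0], [0, 0, 0], -1], [[0, 0, 0], [0, 0, 0], -1]]'

```text
t: 25.42
ee_pos: [576.5, -196.0, -20.3]
orientation: [2.317, 2.121, 0.0]
ft_force: [-0.7, -0.2, 0.6]
width: 31.5
grasp_force: 0.0
```

Call:
servo_tool --steps '[[[0, 0, 0], [0, 0, 0], -1], [[0, 0, 0], [0, 0, 0], -1], [[0, 0, 0], [0, 0, 0], -1], [[0, 0, 0], [0, 0, 0], -1], [[0, 0, 0], [0, 0, 0], -1], [[0, 0, 0], [0, 0, 0], -1], [[0, 0, 0], [0, 0, 0], -1], [[0, 0, 0], [0, 0, 0], -1]]'

```text
t: 26.08
ee_pos: [576.4, -196.0, -20.4]
orientation: [-2.317, -2.121, 0.0]
ft_force: [0.2, -0.9, 0.4]
width: 19.8
grasp_force: 30.0
```

Call:
servo_tool --steps '[[[0, 0, 0.01], [0, 0, 0], -1], [[0, 0, 0.015], [0, 0, 0], -1], [[0, 0, 0.02], [0, 0, 0], -1], [[0, 0, 0.015], [0, 0, 0], -1], [[0.001, 0.015, 0], [0, 0, 0.5], -1], [[0.001, 0.03, 0], [0, 0, 0.5], -1], [[0.001, 0.035, 0], [0, 0, 0.5], -1], [[0.001, 0.035, 0], [0, 0, 0.5], -1]]'

```text
t: 26.75
ee_pos: [580.0, -79.4, 39.4]
orientation: [-2.28, -2.161, -0.0]
ft_force: [1.5, -0.0, -1.7]
width: 19.5
grasp_force: 30.0
```

Call:
servo_tool --steps '[[[0.001, 0.038, 0], [0, 0, 0.4], -1], [[0.001, 0.038, 0], [0, 0, 0.4], -1], [[0.001, 0.038, 0], [0, 0, 0], -1], [[0.001, 0.036, 0], [0, 0, 0], -1], [[0.001, 0.025, 0], [0, 0, 0], -1], [[0.0006, 0.0155, 0], [0, 0, 0], -1], [[0, 0, 0], [0, 0, 0], -1], [[0, 0, 0], [0, 0, 0], -1]]'

```text
t: 27.42
ee_pos: [585.3, 110.8, 39.2]
orientation: [-2.261, -2.18, 0.001]
ft_force: [-0.2, 0.1, -0.8]
width: 19.5
grasp_force: 30.0
```

Call:
servo_tool --steps '[[[0, 0, -0.01], [0, 0, 0], -1], [[0, 0, -0.01], [0, 0, 0], -1], [[0, 0, -0.01], [0, 0, 0], -1], [[0, 0, -0.007], [0, 0, 0], -1], [[0, 0, -0.005], [0, 0, 0], -1], [[0, 0, -0.004], [0, 0, 0], -1], [[0, 0, 0], [0, 0, 0], -1], [[0, 0, 0], [0, 0, 0], -1]]'

```text
t: 28.08
ee_pos: [586.0, 109.3, -6.7]
orientation: [-2.265, -2.177, 0.0]
ft_force: [0.6, 0.1, -1.1]
width: 19.9
grasp_force: 30.0
```

Call:
servo_tool --steps '[[[0, 0, -0.001], [0, 0, 0], -1], [[0, 0, -0.001], [0, 0, 0], -1], [[0, 0, -0.001], [0, 0, 0], -1], [[0, 0, -0.001], [0, 0, 0], -1], [[0, 0, -0.0005], [0, 0, 0], -1], [[0, 0, 0], [0, 0, 0], -1], [[0, 0, 0], [0, 0, 0], -1], [[0, 0, 0], [0, 0, 0], -1]]'

```text
t: 28.75
ee_pos: [586.0, 109.5, -10.9]
orientation: [2.265, 2.177, -0.0]
ft_force: [0.4, 0.2, -0.9]
width: 19.7
grasp_force: 30.0
```

Call:
servo_tool --steps '[[[0, 0, -0.0005], [0, 0, 0], -1], [[0, 0, -0.0005], [0, 0, 0], -1], [[0, 0, -0.0003], [0, 0, 0], -1], [[0, 0, 0], [0, 0, 0], -1], [[0, 0, 0], [0, 0, 0], -0.25], [[0, 0, 0], [0, 0, 0], -0.25], [[0, 0, 0], [0, 0, 0], -0.25], [[0, 0, 0], [0, 0, 0], -0.25]]'

```text
t: 29.42
ee_pos: [586.1, 109.5, -12.1]
orientation: [2.265, 2.177, 0.0]
ft_force: [0.2, 0.4, -0.9]
width: 32.6
grasp_force: 0.0
```

Call:
servo_tool --steps '[[[0, 0, 0.01], [0, 0, 0], -0.25], [[0, 0, 0.02], [0, 0, 0], -0.25], [[0, 0, 0.03], [0, 0, 0], -0.25], [[0, 0, 0.03], [0, 0, 0], -0.25], [[-0.003, -0.02, 0.01], [0, 0, 0], 1], [[-0.005, -0.04, 0], [0, 0, 0], 1], [[-0.005, -0.04, 0], [0, 0, 0], 1], [[-0.005, -0.04, 0], [0, 0, 0], 1]]'

```text
t: 30.08
ee_pos: [568.2, -31.5, 89.2]
orientation: [2.262, 2.178, 0.002]
ft_force: [0.4, -0.8, 0.0]
width: 56.5
grasp_force: 0.0
```

```bash
cat > look.py <<'E'
from h import *
o=sensors.get_obs(); print(o["t"],o["ee_pos"].round(1),o["orientation"].round(3))
for n in ("top","scene"):
    d=cap(n)
    for c in BOX:
        for b in blobs(d,c,20):
            if 350<b[2][0]<720 and -480<b[2][1]<240: print(n,c,b)
E
python3 look.py; python3 - <<'E'
from h import *
s=cap("scene"); P=cloud(s); m=cmask(s,"yellow")>0; m&=(P[...,1]>0)&(P[...,1]<200)
Q=P[m]; H=Q[Q[:,2]>20]; print(len(Q),len(H),H.mean(0).round(1), np.percentile(H,[2,98],axis=0).round(1))
d=cap("top"); cv2.imwrite("pics/t7.png",np.vstack([cv2.resize(d["color"][165:250,155:275],(600,425),interpolation=3)]))
E
```

```text
30.0833 [568.2 -31.5  89.2] [2.262e+00 2.178e+00 2.000e-03]
top red ([180.3, 233.3], 259, [479.8, 156.8], 87.4, [77.0, 28.0])
top red ([303.3, 240.6], 407, [454.6, -200.6], 74.4, [145.0, 42.0])
top blue ([180.9, 215.0], 243, [533.2, 155.7], 88.7, [77.0, 29.0])
top blue ([372.6, 245.3], 176, [438.8, -400.1], 85.4, [81.0, 18.0])
top yellow ([169.9, 196.3], 23, [588.9, 188.7], 174.3, [27.0, 7.0])
top yellow ([193.1, 197.1], 63, [585.7, 120.1], 150.4, [32.0, 33.0])
top green ([185.1, 179.0], 280, [640.0, 144.3], 89.6, [92.0, 25.0])
top green ([348.2, 193.0], 173, [592.0, -335.7], 100.7, [82.0, 19.0])
scene red ([215.5, 162.7], 408, [469.3, -190.4], 71.3, [151.0, 60.0])
scene red ([321.4, 173.4], 195, [493.4, 124.6], 84.2, [156.0, 21.0])
scene blue ([149.7, 156.0], 138, [454.0, -396.1], 84.6, [81.0, 30.0])
scene blue ([322.4, 185.4], 176, [546.2, 124.4], 85.1, [150.0, 18.0])
scene yellow ([307.5, 193.5], 122, [583.1, 82.0], 93.0, [79.0, 24.0])
scene green ([156.2, 190.2], 194, [604.7, -332.7], 94.6, [78.0, 29.0])
scene green ([322.2, 212.5], 261, [652.3, 117.7], 85.6, [152.0, 20.0])
134 123 [590.9  82.2  27.3] [[582.5  44.7  23.2]
 [598.4 117.1  30.2]]
```

View pics/t7.png

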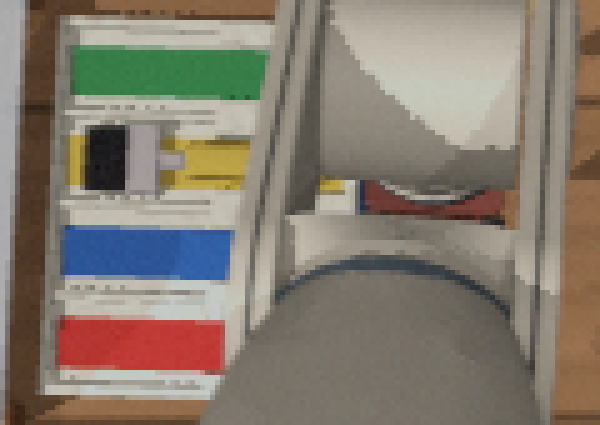

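The brush is seated: its handle top is at 30 mm and its head is in the wide end at crop (130,158). Fork next.

Call:
servo_tool --steps '[[[0.0012, -0.0138, 0], [0, 0, -7], 1], [[0.0012, -0.0138, 0], [0, 0, -7], 1], [[0.0012, -0.0138, 0], [0, 0, -7], 1], [[0.0012, -0.0138, 0], [0, 0, -7], 1], [[0.0012, -0.0138, 0], [0, 0, -7], 1], [[0.0012, -0.0138, 0], [0, 0, -7], 1], [[0.0012, -0.0138, 0], [0, 0, -7], 1], [[0.0012, -0.0138, 0], [0, 0, -7], 1]]'

```text
t: 30.95
ee_pos: [578.3, -139.8, 88.1]
orientation: [-3.023, -0.853, -0.0]
ft_force: [0.4, -0.0, -0.1]
width: 87.8
grasp_force: 0.0
```

Call:
servo_tool --steps '[[[0.0012, -0.0138, 0], [0, 0, -7], 1], [[0.0012, -0.0138, 0], [0, 0, -7], 1], [[0.0012, -0.0138, 0], [0, 0, -7], 1], [[0.0012, -0.0138, 0], [0, 0, -7], 1], [[0.0012, -0.0138, 0], [0, 0, -7], 1], [[0.0012, -0.0138, 0], [0, 0, -7], 1], [[0.0012, -0.0138, 0], [0, 0, -7], 1], [[0.0012, -0.0138, 0], [0, 0, -7], 1]]'

```text
t: 31.62
ee_pos: [588.2, -250.2, 88.0]
orientation: [-3.07, 0.666, -0.0]
ft_force: [-0.6, -0.7, 0.5]
width: 88.2
grasp_force: 0.0
```

Call:
servo_tool --steps '[[[0.0012, -0.0138, 0], [0, 0, -7], 1], [[0.0012, -0.0138, 0], [0, 0, -7], 1], [[0.0012, -0.0138, 0], [0, 0, -7], 1], [[0.0012, -0.0138, 0], [0, 0, -7], 1], [[0.0012, -0.0138, 0], [0, 0, -7], 1], [[0.0012, -0.0138, 0], [0, 0, -7], 1], [[0.0012, -0.0138, 0], [0, 0, -7], 1], [[0.0012, -0.0138, 0], [0, 0, -7], 1]]'

```text
t: 32.28
ee_pos: [598.1, -360.5, 88.0]
orientation: [-2.398, 2.029, 0.0]
ft_force: [-0.0, -0.5, 0.6]
width: 88.0
grasp_force: 0.0
```

```bash
python3 look.py | grep -E "^[0-9]|scene green|red|scene blue"
```

```text
32.2833 [ 598.1 -360.5   88. ] [-2.398  2.029  0.   ]
top red ([194.4, 233.8], 529, [477.8, 115.9], 87.3, [159.0, 28.0])
top red ([303.2, 240.5], 409, [454.7, -200.4], 74.4, [145.0, 43.0])
scene red ([215.5, 162.7], 409, [469.5, -190.4], 71.3, [154.0, 57.0])
scene red ([321.4, 173.4], 207, [493.4, 124.5], 84.7, [156.0, 23.0])
scene blue ([150.0, 156.0], 141, [454.0, -395.3], 84.5, [79.0, 30.0])
scene blue ([322.4, 185.4], 174, [546.2, 124.4], 85.1, [150.0, 18.0])
scene green ([156.6, 190.2], 192, [604.9, -331.4], 95.7, [79.0, 29.0])
scene green ([322.0, 212.5], 264, [652.2, 117.1], 85.3, [152.0, 20.0])
```

Call:
servo_tool --steps '[[[0, 0, -0.02], [0, 0, 0], 1], [[0, 0, -0.02], [0, 0, 0], 1], [[0, 0, -0.02], [0, 0, 0], 1], [[0, 0, -0.02], [0, 0, 0], 1], [[0, 0, -0.015], [0, 0, 0], 0.5], [[0, 0, -0.009], [0, 0, 0], 0.2], [[0, 0, -0.005], [0, 0, 0], 0], [[0, 0, 0], [0, 0, 0], -1]]'

```text
t: 33.05
ee_pos: [596.7, -360.8, -22.1]
orientation: [2.404, -2.023, -0.002]
ft_force: [0.0, -0.8, 0.6]
width: 64.4
grasp_force: 0.0
```

Call:
servo_tool --steps '[[[0, 0, 0], [0, 0, 0], -1], [[0, 0, 0], [0, 0, 0], -1], [[0, 0, 0], [0, 0, 0], -1], [[0, 0, 0], [0, 0, 0], -1], [[0, 0, 0], [0, 0, 0], -1], [[0, 0, 0], [0, 0, 0], -1], [[0, 0, 0], [0, 0, 0], -1], [[0, 0, 0], [0, 0, 0], -1]]'

```text
t: 33.72
ee_pos: [597.0, -361.9, -20.9]
orientation: [-2.402, 2.025, -0.001]
ft_force: [0.1, 0.3, 2.2]
width: 19.9
grasp_force: 29.9
```

Call:
servo_tool --steps '[[[0, 0, 0], [0, 0, 0], -1], [[0, 0, 0], [0, 0, 0], -1], [[0, 0, 0], [0, 0, 0], -1], [[0, 0, 0], [0, 0, 0], -1], [[0, 0, 0], [0, 0, 0], -1], [[0, 0, 0], [0, 0, 0], -1], [[0, 0, 0], [0, 0, 0], -1], [[0, 0, 0], [0, 0, 0], -1]]'

```text
t: 34.38
ee_pos: [597.0, -361.8, -20.9]
orientation: [-2.402, 2.025, -0.001]
ft_force: [-1.3, 1.0, 6.4]
width: 19.8
grasp_force: 29.9
```

Call:
servo_tool --steps '[[[0, 0, 0.01], [0, 0, 0], -1], [[0, 0, 0.015], [0, 0, 0], -1], [[0, 0, 0.02], [0, 0, 0], -1], [[0, 0, 0.02], [0, 0, 0], -1], [[0, 0.01, 0.015], [0, 0, 0], -1], [[0, 0.02, 0], [0, 0, 0], -1], [[0, 0.03, 0], [0, 0, 0], -1], [[0, 0.03, 0], [0, 0, 0], -1]]'

```text
t: 35.05
ee_pos: [596.4, -270.2, 59.1]
orientation: [-2.401, 2.026, -0.0]
ft_force: [0.2, -0.2, -0.8]
width: 19.8
grasp_force: 29.9
```

Call:
servo_tool --steps '[[[0.0018, 0.02, 0], [0, 0, 7], -1], [[0.0018, 0.02, 0], [0, 0, 7], -1], [[0.0018, 0.02, 0], [0, 0, 7], -1], [[0.0018, 0.02, 0], [0, 0, 7], -1], [[0.0018, 0.02, 0], [0, 0, 7], -1], [[0.0018, 0.02, 0], [0, 0, 7], -1], [[0.0018, 0.02, 0], [0, 0, 7], -1], [[0.0018, 0.02, 0], [0, 0, 7], -1]]'

```text
t: 35.72
ee_pos: [610.3, -109.4, 58.4]
orientation: [-3.073, 0.65, 0.002]
ft_force: [-0.2, 0.0, -0.0]
width: 19.8
grasp_force: 29.9
```

Call:
servo_tool --steps '[[[0.0018, 0.02, 0], [0, 0, 7], -1], [[0.0018, 0.02, 0], [0, 0, 7], -1], [[0.0018, 0.02, 0], [0, 0, 7], -1], [[0.0018, 0.02, 0], [0, 0, 7], -1], [[0.0018, 0.02, 0], [0, 0, 7], -1], [[0.0018, 0.02, 0], [0, 0, 7], -1], [[0.0018, 0.02, 0], [0, 0, 7], -1], [[0.0018, 0.02, 0], [0, 0, 7], -1]]'

```text
t: 36.38
ee_pos: [624.4, 50.4, 58.4]
orientation: [-3.018, -0.869, 0.002]
ft_force: [-0.3, 0.3, -0.6]
width: 19.9
grasp_force: 29.9
```

Call:
servo_tool --steps '[[[0.0018, 0.01, 0], [0, 0, 7], -1], [[0.0018, 0.01, 0], [0, 0, 7], -1], [[0.0018, 0.01, 0], [0, 0, 7], -1], [[0.0018, 0.01, 0], [0, 0, 7], -1], [[0.0018, 0.01, 0], [0, 0, 7], -1], [[0.0018, 0.005, 0], [0, 0, 7], -1], [[0.0018, 0.004, 0], [0, 0, 7], -1], [[0.0016, 0, 0], [0, 0, 7], -1]]'

```text
t: 37.05
ee_pos: [638.6, 109.2, 58.3]
orientation: [-2.256, -2.185, 0.001]
ft_force: [0.8, 0.4, -1.0]
width: 19.6
grasp_force: 29.9
```

Call:
servo_tool --steps '[[[0, -0.001, -0.012], [0, 0, -0.4], -1], [[0, 0, -0.015], [0, 0, 0], -1], [[0, 0, -0.015], [0, 0, 0], -1], [[0, 0, -0.012], [0, 0, 0], -1], [[0, 0, -0.007], [0, 0, 0], -1], [[0, 0, -0.003], [0, 0, 0], -1], [[0, 0, 0], [0, 0, 0], -1], [[0, 0, 0], [0, 0, 0], -1]]'

```text
t: 37.72
ee_pos: [640.0, 106.3, -5.2]
orientation: [2.273, 2.169, 0.0]
ft_force: [0.3, 0.0, -0.4]
width: 19.8
grasp_force: 29.9
```

Call:
servo_tool --steps '[[[0, 0, -0.001], [0, 0, 0], -1], [[0, 0, -0.001], [0, 0, 0], -1], [[0, 0, -0.001], [0, 0, 0], -1], [[0, 0, -0.001], [0, 0, 0], -1], [[0, 0, -0.001], [0, 0, 0], -1], [[0, 0, 0], [0, 0, 0], -1], [[0, 0, 0], [0, 0, 0], -1], [[0, 0, 0], [0, 0, 0], -1]]'

```text
t: 38.38
ee_pos: [639.8, 106.3, -10.2]
orientation: [-2.272, -2.17, 0.0]
ft_force: [0.3, -0.3, -0.7]
width: 19.5
grasp_force: 29.9
```

Call:
servo_tool --steps '[[[0, 0, -0.001], [0, 0, 0], -1], [[0, 0, -0.001], [0, 0, 0], -1], [[0, 0, -0.0003], [0, 0, 0], -1], [[0, 0, 0], [0, 0, 0], -1], [[0, 0, 0], [0, 0, 0], -0.25], [[0, 0, 0], [0, 0, 0], -0.25], [[0, 0, 0], [0, 0, 0], -0.25], [[0, 0, 0], [0, 0, 0], -0.25]]'

```text
t: 39.05
ee_pos: [639.9, 106.3, -12.4]
orientation: [2.272, 2.169, 0.0]
ft_force: [0.2, 0.0, -0.7]
width: 32.6
grasp_force: 0.0
```

Call:
servo_tool --steps '[[[0, 0, 0.01], [0, 0, 0], -0.25], [[0, 0, 0.02], [0, 0, 0], -0.25], [[0, 0, 0.03], [0, 0, 0], -0.25], [[0, 0, 0.03], [0, 0, 0], -0.25], [[-0.008, -0.02, 0.01], [0, 0, 0], 1], [[-0.014, -0.034, 0], [0, 0, 0], 1], [[-0.014, -0.034, 0], [0, 0, 0], 1], [[-0.014, -0.034, 0], [0, 0, 0], 1]]'

```text
t: 39.72
ee_pos: [589.6, -16.5, 88.8]
orientation: [2.27, 2.17, 0.002]
ft_force: [0.9, 0.8, -0.2]
width: 56.1
grasp_force: 0.0
```

Call:
servo_tool --steps '[[[-0.014, -0.034, 0], [0, 0, -0.3], 1], [[-0.014, -0.034, 0], [0, 0, -0.3], 1], [[-0.014, -0.034, 0], [0, 0, -0.3], 1], [[-0.014, -0.034, 0], [0, 0, -0.3], 1], [[-0.014, -0.034, 0], [0, 0, -0.3], 1], [[-0.014, -0.034, 0], [0, 0, -0.3], 1], [[-0.014, -0.034, 0], [0, 0, 0], 1], [[-0.014, -0.034, 0], [0, 0, 0], 1]]'

```text
t: 40.38
ee_pos: [477.1, -289.4, 88.4]
orientation: [2.305, 2.133, 0.0]
ft_force: [-0.7, -0.3, -0.1]
width: 87.9
grasp_force: 0.0
```

```bash
python3 look.py | grep -E "^[0-9]|red|blue|yellow|green"; python3 - <<'E'
from h import *
s=cap("scene"); P=cloud(s)
for c in ("yellow","green"):
    m=(cmask(s,c)>0)&(P[...,1]>0)&(P[...,1]<200)&(P[...,2]>20)&(P[...,2]<50)
    H=P[m]; print(c,len(H),H.mean(0).round(1), np.percentile(H,[2,98],axis=0).round(1))
E
```

```text
40.3833 [ 477.1 -289.4   88.4] [2.305 2.133 0.   ]
top red ([194.3, 233.8], 527, [477.8, 116.0], 87.3, [159.0, 28.0])
top red ([297.3, 238.8], 295, [459.8, -183.4], 75.4, [123.0, 39.0])
top blue ([195.0, 215.4], 508, [531.4, 114.2], 87.8, [159.0, 28.0])
top yellow ([170.1, 197.1], 26, [586.6, 188.0], 176.6, [27.0, 7.0])
top yellow ([205.9, 197.7], 265, [583.2, 82.4], 86.9, [102.0, 28.0])
top green ([174.5, 179.1], 51, [640.1, 175.7], 94.2, [34.0, 27.0])
top green ([206.5, 179.7], 297, [636.9, 80.6], 86.8, [104.0, 28.0])
scene red ([215.6, 162.8], 407, [470.2, -189.9], 71.6, [151.0, 58.0])
scene red ([321.2, 173.3], 200, [493.0, 124.0], 84.9, [156.0, 23.0])
scene blue ([149.5, 155.9], 147, [453.4, -396.8], 83.4, [82.0, 31.0])
scene blue ([322.8, 185.5], 173, [546.3, 125.4], 85.0, [150.0, 18.0])
scene yellow ([307.2, 193.6], 132, [583.4, 81.2], 91.4, [82.0, 24.0])
scene green ([308.1, 209.0], 223, [642.5, 82.0], 88.3, [88.0, 33.0])
yellow 123 [591.2  82.7  27.5] [[582.5  43.2  23.7]
 [597.5 117.1  30.2]]
green 219 [677.4  70.   27.1] [[637.4  12.4  20.5]
 [844.  116.8  31.1]]
```

Call:
servo_tool --steps '[[[-0.012, -0.028, 0], [0, 0, 0], 1], [[-0.012, -0.028, 0], [0, 0, 0], 1], [[-0.012, -0.0285, -0.01], [0, 0, 0], 1], [[0, 0, -0.02], [0, 0, 0], 1], [[0, 0, -0.02], [0, 0, 0], 1], [[0, 0, -0.02], [0, 0, 0], 1], [[0, 0, -0.015], [0, 0, 0], 0.5], [[0, 0, -0.01], [0, 0, 0], 0.2]]'

```text
t: 41.2
ee_pos: [442.0, -370.5, -8.7]
orientation: [-2.303, -2.134, -0.0]
ft_force: [-0.7, 0.5, 0.0]
width: 77.8
grasp_force: 0.0
```

Call:
servo_tool --steps '[[[0, 0, -0.008], [0, 0, 0], 0], [[0, 0, -0.006], [0, 0, 0], -0.1], [[0, 0, 0], [0, 0, 0], -0.3], [[0, 0, 0], [0, 0, 0], -1], [[0, 0, 0], [0, 0, 0], -1], [[0, 0, 0], [0, 0, 0], -1], [[0, 0, 0], [0, 0, 0], -1], [[0, 0, 0], [0, 0, 0], -1]]'

```text
t: 41.87
ee_pos: [442.1, -372.5, -21.0]
orientation: [2.305, 2.133, 0.0]
ft_force: [0.2, -0.3, 0.5]
width: 24.7
grasp_force: 0.0
```

Call:
servo_tool --steps '[[[0, 0, 0], [0, 0, 0], -1], [[0, 0, 0], [0, 0, 0], -1], [[0, 0, 0], [0, 0, 0], -1], [[0, 0, 0], [0, 0, 0], -1], [[0, 0, 0], [0, 0, 0], -1], [[0, 0, 0], [0, 0, 0], -1], [[0, 0, 0], [0, 0, 0], -1], [[0, 0, 0], [0, 0, 0], -1]]'

```text
t: 42.53
ee_pos: [442.0, -372.4, -21.2]
orientation: [2.306, 2.133, -0.0]
ft_force: [-1.9, 0.2, 4.8]
width: 19.9
grasp_force: 30.0
```

Call:
servo_tool --steps '[[[0, 0, 0.01], [0, 0, 0], -1], [[0, 0, 0.015], [0, 0, 0], -1], [[0, 0, 0.02], [0, 0, 0], -1], [[0, 0, 0.02], [0, 0, 0], -1], [[0.003, 0.014, 0.005], [0, 0, 0], -1], [[0.005, 0.025, 0], [0, 0, 0], -1], [[0.007, 0.036, 0], [0, 0, 0], -1], [[0.007, 0.036, 0], [0, 0, 0], -1]]'

```text
t: 43.2
ee_pos: [463.5, -259.6, 48.4]
orientation: [-2.308, -2.131, -0.0]
ft_force: [-0.3, 0.3, -1.2]
width: 19.6
grasp_force: 30.0
```

Call:
servo_tool --steps '[[[0.007, 0.038, 0], [0, 0, 0.3], -1], [[0.007, 0.038, 0], [0, 0, 0.3], -1], [[0.007, 0.038, 0], [0, 0, 0.3], -1], [[0.007, 0.038, 0], [0, 0, 0.3], -1], [[0.007, 0.038, 0], [0, 0, 0.3], -1], [[0.007, 0.038, 0], [0, 0, 0.3], -1], [[0.007, 0.038, 0], [0, 0, 0.3], -1], [[0.007, 0.036, 0], [0, 0, 0], -1]]'

```text
t: 43.87
ee_pos: [518.7, 43.7, 48.1]
orientation: [-2.265, -2.176, 0.001]
ft_force: [-0.2, 0.7, -1.3]
width: 19.6
grasp_force: 30.0
```

Call:
servo_tool --steps '[[[0.007, 0.033, 0], [0, 0, 0], -1], [[0.004, 0.025, 0], [0, 0, 0], -1], [[0.001, 0.014, 0], [0, 0, 0], -1], [[0, 0, 0], [0, 0, 0], -1], [[0, 0, 0], [0, 0, 0], -1], [[0, 0, 0], [0, 0, 0], -1], [[0, 0, 0], [0, 0, 0], -1], [[0, 0, 0], [0, 0, 0], -1]]'

```text
t: 44.53
ee_pos: [531.5, 111.9, 48.4]
orientation: [-2.268, -2.174, 0.001]
ft_force: [0.0, -0.1, -0.1]
width: 19.7
grasp_force: 30.0
```

Call:
servo_tool --steps '[[[0.0005, 0, -0.012], [0, 0, 0], -1], [[0, 0, -0.014], [0, 0, 0], -1], [[0, 0, -0.012], [0, 0, 0], -1], [[0, 0, -0.009], [0, 0, 0], -1], [[0, 0, -0.005], [0, 0, 0], -1], [[0, 0, -0.003], [0, 0, 0], -1], [[0, 0, -0.001], [0, 0, 0], -1], [[0, 0, 0], [0, 0, 0], -1]]'

```text
t: 45.2
ee_pos: [532.4, 112.8, -7.6]
orientation: [-2.266, -2.175, 0.0]
ft_force: [0.2, -0.4, -1.2]
width: 20.1
grasp_force: 30.0
```

Call:
servo_tool --steps '[[[0, 0, -0.001], [0, 0, 0], -1], [[0, 0, -0.001], [0, 0, 0], -1], [[0, 0, -0.001], [0, 0, 0], -1], [[0, 0, -0.001], [0, 0, 0], -1], [[0, 0, 0], [0, 0, 0], -1], [[0, 0, 0], [0, 0, 0], -1], [[0, 0, 0], [0, 0, 0], -1], [[0, 0, 0], [0, 0, 0], -1]]'

```text
t: 45.87
ee_pos: [532.4, 112.8, -11.5]
orientation: [2.266, 2.175, 0.0]
ft_force: [-0.4, -0.4, -1.4]
width: 19.5
grasp_force: 30.0
```

Call:
servo_tool --steps '[[[0, 0, -0.001], [0, 0, 0], -1], [[0, 0, -0.0003], [0, 0, 0], -1], [[0, 0, 0], [0, 0, 0], -1], [[0, 0, 0], [0, 0, 0], -0.25], [[0, 0, 0], [0, 0, 0], -0.25], [[0, 0, 0], [0, 0, 0], -0.25], [[0, 0, 0], [0, 0, 0], -0.25], [[0, 0, 0.01], [0, 0, 0], -0.25]]'

```text
t: 46.53
ee_pos: [531.1, 112.6, -3.8]
orientation: [-2.265, -2.174, 0.004]
ft_force: [-0.7, 0.2, -0.3]
width: 33.5
grasp_force: 0.0
```

Call:
servo_tool --steps '[[[0, 0, 0.02], [0, 0, 0], -0.25], [[0, 0, 0.03], [0, 0, 0], -0.25], [[0, 0, 0.03], [0, 0, 0], -0.25], [[0, 0, 0.01], [0, 0, 0], -0.25], [[0, 0, 0], [0, 0, 0], 1], [[0, 0, 0], [0, 0, 0], 1], [[0, 0, 0], [0, 0, 0], 1], [[0, 0, 0], [0, 0, 0], 1]]'

```text
t: 47.2
ee_pos: [531.1, 112.6, 85.7]
orientation: [-2.265, -2.174, 0.004]
ft_force: [0.6, -0.2, -0.5]
width: 56.0
grasp_force: 0.0
```

```bash
cat > spoon.py <<'E'
from h import *
o=sensors.get_obs(); print(o["t"],o["ee_pos"].round(1),o["orientation"].round(3))
d=cap("top"); n,L,s,C=cv2.connectedComponentsWithStats(cmask(d,"red"))
for i in range(1,n):
    if s[i,4]<150: continue
    v,u=np.nonzero(L==i); P=np.array([ray(d,a,b,20)[:2] for a,b in zip(u,v)]); m=P.mean(0)
    if not(350<m[0]<560 and -480<m[1]<0): continue
    w,V=np.linalg.eigh(np.cov(P.T)); ax=V[:,1]; q=(P-m)@ax; w2=(P-m)@V[:,0]
    # head end = where width is larger
    if np.ptp(w2[q>np.percentile(q,70)])<np.ptp(w2[q<np.percentile(q,30)]): ax=-ax; q=-q
    h=P[(q<q.min()+82)]; hm=h.mean(0); hw,HV=np.linalg.eigh(np.cov(h.T)); a=HV[:,1]; a=a*np.sign(a@ax)
    print("len",np.ptp(q),"tail",(m+ax*q.min()).round(1),"tip",(m+ax*q.max()).round(1),"handle",hm.round(1),"headdir",np.degrees(np.arctan2(a[1],a[0])).round(1),"axis",np.degrees(np.arctan2(ax[1],ax[0])).round(1))
E
python3 spoon.py; python3 - <<'E'
from h import *
s=cap("scene"); P=cloud(s)
m=(cmask(s,"blue")>0)&(P[...,1]>0)&(P[...,1]<200)&(P[...,2]>20)&(P[...,2]<50)
H=P[m]; print(len(H),H.mean(0).round(1), np.percentile(H,[2,98],axis=0).round(1))
E
```

```text
47.2 [531.1 112.6  85.7] [-2.265 -2.174  0.004]
len 144.92432379812493 tail [ 476.8 -121. ] tip [ 437.8 -260.6] handle [ 465.5 -161.6] headdir -105.8 axis -105.6
137 [539.2  79.9  26. ] [[531.1  42.3  20.3]
 [544.7 117.2  29.9]]
```

All seated so far. Now the spoon, which needs a regrasp partway.

Call:
servo_tool --steps '[[[-0.0082, -0.0333, 0], [0, 0, -1.7], 1], [[-0.0082, -0.0333, 0], [0, 0, -1.7], 1], [[-0.0082, -0.0333, 0], [0, 0, -1.7], 1], [[-0.0082, -0.0333, 0], [0, 0, -1.7], 1], [[-0.0082, -0.0333, 0], [0, 0, -1.7], 1], [[-0.0082, -0.0333, 0], [0, 0, -1.7], 1], [[-0.0082, -0.0333, 0], [0, 0, -1.7], 1], [[-0.0082, -0.0333, 0], [0, 0, -1.7], 1]]'

```text
t: 47.97
ee_pos: [465.6, -154.9, 86.4]
orientation: [-2.508, -1.889, 0.001]
ft_force: [-0.6, -0.8, 0.7]
width: 87.8
grasp_force: 0.0
```

Call:
servo_tool --steps '[[[-0.0042, -0.0165, -0.01], [0, 0, 0], 1], [[-0.0042, -0.0165, -0.01], [0, 0, 0], 1], [[0, 0, -0.02], [0, 0, 0], 1], [[0, 0, -0.02], [0, 0, 0], 1], [[0, 0, -0.02], [0, 0, 0], 0.5], [[0, 0, -0.013], [0, 0, 0], 0.2], [[0, 0, -0.009], [0, 0, 0], 0], [[0, 0, -0.005], [0, 0, 0], -0.2]]'

```text
t: 48.63
ee_pos: [457.3, -186.2, -21.5]
orientation: [-2.506, -1.89, 0.002]
ft_force: [-0.0, -0.6, 0.5]
width: 64.9
grasp_force: 0.0
```

Call:
servo_tool --steps '[[[0, 0, 0], [0, 0, 0], -1], [[0, 0, 0], [0, 0, 0], -1], [[0, 0, 0], [0, 0, 0], -1], [[0, 0, 0], [0, 0, 0], -1], [[0, 0, 0], [0, 0, 0], -1], [[0, 0, 0], [0, 0, 0], -1], [[0, 0, 0], [0, 0, 0], -1], [[0, 0, 0], [0, 0, 0], -1]]'

```text
t: 49.3
ee_pos: [458.7, -186.7, -19.4]
orientation: [2.508, 1.891, 0.001]
ft_force: [-0.1, 0.4, 4.9]
width: 19.8
grasp_force: 30.0
```

Call:
servo_tool --steps '[[[0, 0, 0], [0, 0, 0], -1], [[0, 0, 0], [0, 0, 0], -1], [[0, 0, 0], [0, 0, 0], -1], [[0, 0, 0], [0, 0, 0], -1], [[0, 0, 0], [0, 0, 0], -1], [[0, 0, 0], [0, 0, 0], -1], [[0, 0, 0], [0, 0, 0], -1], [[0, 0, 0], [0, 0, 0], -1]]'

```text
t: 49.97
ee_pos: [458.6, -186.7, -19.4]
orientation: [2.508, 1.891, 0.001]
ft_force: [-0.7, -0.1, 6.7]
width: 19.5
grasp_force: 30.0
```

Call:
servo_tool --steps '[[[0, 0, 0.01], [0, 0, 0], -1], [[0, 0, 0.02], [0, 0, 0], -1], [[0, 0, 0], [0, 0, -7], -1], [[0, 0, 0], [0, 0, -7], -1], [[0, 0, 0], [0, 0, -7], -1], [[0, 0, 0], [0, 0, -7], -1], [[0, 0, 0], [0, 0, -7], -1], [[0, 0, 0], [0, 0, -7], -1]]'

```text
t: 50.63
ee_pos: [458.3, -186.6, 10.7]
orientation: [3.022, 0.858, 0.0]
ft_force: [0.0, -0.5, -0.2]
width: 19.6
grasp_force: 30.0
```

Call:
servo_tool --steps '[[[0, 0, 0], [0, 0, -7], -1], [[0, 0, 0], [0, 0, -7], -1], [[0, 0, 0], [0, 0, -7], -1], [[0, 0, 0], [0, 0, -7], -1], [[0, 0, 0], [0, 0, -7], -1], [[0, 0, 0], [0, 0, -7], -1], [[0, 0, 0], [0, 0, -7], -1], [[0, 0, 0], [0, 0, -7], -1]]'

```text
t: 51.3
ee_pos: [458.3, -186.6, 10.7]
orientation: [3.071, -0.661, -0.0]
ft_force: [0.6, 0.5, -1.2]
width: 19.5
grasp_force: 30.0
```

Call:
servo_tool --steps '[[[0, 0, 0], [0, 0, 0], -1], [[0, 0, -0.01], [0, 0, 0], -1], [[0, 0, -0.01], [0, 0, 0], -1], [[0, 0, -0.006], [0, 0, 0], -1], [[0, 0, -0.003], [0, 0, 0], -1], [[0, 0, 0], [0, 0, 0], -1], [[0, 0, 0], [0, 0, 0], -1], [[0, 0, 0], [0, 0, 0], -1]]'

```text
t: 51.97
ee_pos: [458.1, -186.5, -19.3]
orientation: [-3.073, 0.65, 0.001]
ft_force: [0.9, -0.4, 0.2]
width: 19.7
grasp_force: 30.0
```

Call:
servo_tool --steps '[[[0, 0, 0], [0, 0, 0], 0.1], [[0, 0, 0], [0, 0, 0], 0.1], [[0, 0, 0], [0, 0, 0], 0.1], [[0, 0, 0], [0, 0, 0], 0.1], [[0, 0, 0.01], [0, 0, 0], 0.1], [[0, 0, 0.02], [0, 0, 0], 0.1], [[0, 0, 0.015], [0, 0, 7], 0.1], [[0, 0, 0], [0, 0, 7], 0.1]]'

```text
t: 52.63
ee_pos: [460.2, -187.4, 29.2]
orientation: [3.129, -0.264, 0.007]
ft_force: [0.3, 0.1, 0.0]
width: 48.3
grasp_force: 0.0
```

Call:
servo_tool --steps '[[[0, 0, 0], [0, 0, 7], 0.1], [[0, 0, 0], [0, 0, 7], 0.1], [[0, 0, 0], [0, 0, 7], 0.1], [[0, 0, 0], [0, 0, 7], 0.1], [[0, 0, 0], [0, 0, 7], 0.1], [[0, 0, 0], [0, 0, 7], 0.1], [[0, 0, 0], [0, 0, 7], 0.1], [[0, 0, 0], [0, 0, 7], 0.1]]'

```text
t: 53.3
ee_pos: [458.5, -186.6, 27.0]
orientation: [2.887, 1.238, 0.001]
ft_force: [-0.6, 0.2, 0.6]
width: 48.5
grasp_force: 0.0
```

Call:
servo_tool --steps '[[[0, 0, 0], [0, 0, 7], 0.1], [[0, 0, 0], [0, 0, 7], 0.1], [[0, 0, 0], [0, 0, 7], 0.1], [[0, 0, 0], [0, 0, 7], 0.1], [[0, 0, 0], [0, 0, 7], 0.1], [[0, 0, 0], [0, 0, 7], 0.1], [[0, 0, 0], [0, 0, 7], 0.1], [[0, 0, 0], [0, 0, 7], 0.1]]'

```text
t: 53.97
ee_pos: [458.5, -186.6, 26.9]
orientation: [1.968, 2.448, 0.0]
ft_force: [0.3, 0.5, 0.4]
width: 48.1
grasp_force: 0.0
```

Call:
servo_tool --steps '[[[0, 0, 0], [0, 0, 7], 0.1], [[0, 0, 0], [0, 0, 7], 0.1], [[0, 0, 0], [0, 0, 7], 0.1], [[0, 0, 0], [0, 0, 7], 0.1], [[0, 0, 0], [0, 0, 7], 0.1], [[0, 0, 0], [0, 0, 7], 0.1], [[0, 0, 0], [0, 0, 6], 0.1], [[0, 0, 0], [0, 0, 6], 0.1]]'

```text
t: 54.63
ee_pos: [458.5, -186.7, 27.0]
orientation: [0.643, 3.074, -0.0]
ft_force: [0.8, -0.2, 0.3]
width: 48.4
grasp_force: 0.0
```

```bash
python3 spoon.py; python3 - <<'E'
from h import *
d=cap("scene"); n,L,s,C=cv2.connectedComponentsWithStats(cmask(d,"red"))
for b in blobs(d,"red",20):
    if -350<b[2][1]<0: print(b)
E
```

```text
54.6333 [ 458.5 -186.7   27. ] [ 0.643  3.074 -0.   ]
([218.2, 162.7], 336, [468.2, -181.4], 157.3, [159.0, 46.0])
```

Call:
servo_tool --steps '[[[0, 0, -0.012], [0, 0, 0], 0.1], [[0, 0, -0.015], [0, 0, 0], 0.1], [[0, 0, -0.011], [0, 0, 0], 0.1], [[0, 0, -0.006], [0, 0, 0], 0.1], [[0, 0, -0.003], [0, 0, 0], 0.1], [[0, 0, 0], [0, 0, 0], -1], [[0, 0, 0], [0, 0, 0], -1], [[0, 0, 0], [0, 0, 0], -1]]'

```text
t: 55.4
ee_pos: [458.7, -186.7, -20.4]
orientation: [0.652, 3.072, -0.0]
ft_force: [0.1, -0.8, -0.6]
width: 31.8
grasp_force: 0.0
```

Call:
servo_tool --steps '[[[0, 0, 0], [0, 0, 0], -1], [[0, 0, 0], [0, 0, 0], -1], [[0, 0, 0], [0, 0, 0], -1], [[0, 0, 0], [0, 0, 0], -1], [[0, 0, 0], [0, 0, 0], -1], [[0, 0, 0], [0, 0, 0], -1], [[0, 0, 0], [0, 0, 0], -1], [[0, 0, 0], [0, 0, 0], -1]]'

```text
t: 56.07
ee_pos: [458.7, -186.7, -20.4]
orientation: [0.652, 3.072, -0.0]
ft_force: [-0.5, 0.6, 6.1]
width: 20.0
grasp_force: 30.0
```

Call:
servo_tool --steps '[[[0, 0, 0.012], [0, 0, 0], -1], [[0, 0, 0.02], [0, 0, 0], -1], [[0, 0, 0.02], [0, 0, 0], -1], [[0, 0, 0.015], [0, 0, 0], -1], [[0.001, 0.015, 0.003], [0, 0, -5.7], -1], [[0.002, 0.025, 0], [0, 0, -5.7], -1], [[0.002, 0.03, 0], [0, 0, -5.7], -1], [[0.002, 0.03, 0], [0, 0, -5.7], -1]]'

```text
t: 56.73
ee_pos: [465.4, -85.9, 50.1]
orientation: [1.255, 2.879, 0.0]
ft_force: [0.6, 0.6, -0.3]
width: 20.2
grasp_force: 30.0
```

Call:
servo_tool --steps '[[[0.002, 0.03, 0], [0, 0, -5.7], -1], [[0.002, 0.03, 0], [0, 0, -5.7], -1], [[0.002, 0.03, 0], [0, 0, -5.7], -1], [[0.002, 0.03, 0], [0, 0, -5.7], -1], [[0.002, 0.03, 0], [0, 0, -5.7], -1], [[0.001, 0.025, 0], [0, 0, -5.7], -1], [[0.001, 0.015, 0], [0, 0, -5.7], -1], [[0.0003, 0.01, 0], [0, 0, -5.6], -1]]'

```text
t: 57.4
ee_pos: [477.7, 115.3, 49.9]
orientation: [2.268, 2.174, 0.001]
ft_force: [0.1, -0.5, -0.8]
width: 19.5
grasp_force: 30.0
```

Call:
servo_tool --steps '[[[0, 0, 0], [0, 0, 0], -1], [[0, 0, 0], [0, 0, 0], -1], [[0, 0, -0.01], [0, 0, 0], -1], [[0, 0, -0.014], [0, 0, 0], -1], [[0, 0, -0.01], [0, 0, 0], -1], [[0, 0, -0.006], [0, 0, 0], -1], [[0, 0, 0], [0, 0, 0], -1], [[0, 0, 0], [0, 0, 0], -1]]'

```text
t: 58.07
ee_pos: [477.2, 112.9, 8.7]
orientation: [-2.264, -2.177, 0.002]
ft_force: [0.6, -0.1, -0.2]
width: 19.5
grasp_force: 30.0
```

Call:
servo_tool --steps '[[[0.0007, 0, -0.004], [0, 0, 0], -1], [[0, 0, -0.005], [0, 0, 0], -1], [[0, 0, -0.004], [0, 0, 0], -1], [[0, 0, -0.003], [0, 0, 0], -1], [[0, 0, -0.002], [0, 0, 0], -1], [[0, 0, -0.001], [0, 0, 0], -1], [[0, 0, 0], [0, 0, 0], -1], [[0, 0, 0], [0, 0, 0], -1]]'

```text
t: 58.73
ee_pos: [478.4, 113.4, -9.8]
orientation: [-2.264, -2.178, 0.0]
ft_force: [0.4, -0.0, 0.0]
width: 19.6
grasp_force: 30.0
```

Call:
servo_tool --steps '[[[0, 0, -0.001], [0, 0, 0], -1], [[0, 0, -0.001], [0, 0, 0], -1], [[0, 0, 0], [0, 0, 0], -1], [[0, 0, 0], [0, 0, 0], -1], [[0, 0, 0], [0, 0, 0], -1], [[0, 0, 0], [0, 0, 0], -1], [[0, 0, 0], [0, 0, 0], -1], [[0, 0, 0], [0, 0, 0], -1]]'

```text
t: 59.4
ee_pos: [478.3, 113.4, -11.8]
orientation: [2.265, 2.177, 0.0]
ft_force: [0.2, -0.2, 0.5]
width: 19.9
grasp_force: 30.0
```

Call:
servo_tool --steps '[[[0, 0, -0.0006], [0, 0, 0], -1], [[0, 0, 0], [0, 0, 0], -1], [[0, 0, 0], [0, 0, 0], -0.25], [[0, 0, 0], [0, 0, 0], -0.25], [[0, 0, 0], [0, 0, 0], -0.25], [[0, 0, 0], [0, 0, 0], -0.25], [[0, 0, 0.015], [0, 0, 0], -0.25], [[0, 0, 0.03], [0, 0, 0], -0.25]]'

```text
t: 60.07
ee_pos: [475.9, 112.9, 30.6]
orientation: [-2.262, -2.175, 0.008]
ft_force: [0.6, -0.1, 0.2]
width: 32.6
grasp_force: 0.0
```

Call:
servo_tool --steps '[[[0, 0, 0.03], [0, 0, 0], 0.1], [[0, -0.005, 0.01], [0, 0, 0], 0.1], [[0.007, -0.014, 0], [0, 0, 7], 0.1], [[0.007, -0.014, 0], [0, 0, 7], 0.1], [[0.007, -0.014, 0], [0, 0, 7], 0.1], [[0.007, -0.014, 0], [0, 0, 7], 0.1], [[0.007, -0.014, 0], [0, 0, 7], 0.1], [[0.007, -0.014, 0], [0, 0, 7], 0.1]]'

```text
t: 60.73
ee_pos: [520.3, 23.5, 72.2]
orientation: [-1.325, -2.848, 0.0]
ft_force: [-0.1, -0.5, -0.1]
width: 48.2
grasp_force: 0.0
```

Call:
servo_tool --steps '[[[0.007, -0.014, 0], [0, 0, 7], 0.1], [[0.007, -0.014, 0], [0, 0, 7], 0.1], [[0.007, -0.014, 0], [0, 0, 7], 0.1], [[0.007, -0.008, 0], [0, 0, 7], 0.1], [[0.006, 0, 0], [0, 0, 7], 0.1], [[0, 0, 0], [0, 0, 7], 0.1], [[0, 0, 0], [0, 0, 5.6], 0.1], [[0, 0, 0], [0, 0, 0], 0.1]]'

```text
t: 61.4
ee_pos: [554.0, -25.9, 72.0]
orientation: [-0.068, -3.14, 0.0]
ft_force: [-0.8, 0.2, -0.2]
width: 48.5
grasp_force: 0.0
```

```bash
python3 - <<'E'
from h import *
o=sensors.get_obs(); print(o["t"],o["ee_pos"].round(1),o["orientation"].round(3))
s=cap("scene"); P=cloud(s)
for c in BOX:
    m=(cmask(s,c)>0)&(P[...,1]>0)&(P[...,1]<210)&(P[...,0]>450)&(P[...,0]<670)&(P[...,2]>17)&(P[...,2]<70)
    H=P[m]; print(c,len(H),H.mean(0).round(1), np.percentile(H,[2,98],axis=0).round(1).tolist())
d=cap("top")
a=cv2.resize(s["color"][140:250,260:400],None,fx=3,fy=3,interpolation=3); b=cv2.resize(d["color"][165:250,150:270],None,fx=3,fy=3,interpolation=3)
b=cv2.copyMakeBorder(b,0,a.shape[0]-b.shape[0],0,0,0); cv2.imwrite("pics/t8.png",np.hstack([a,b]))
E
```

```text
61.4 [554.  -25.9  72. ] [-0.068 -3.14   0.   ]
red 266 [484.1 119.5  24.5] [[464.0, 50.8, 17.8], [502.3, 187.8, 29.3]]
blue 155 [539.7  80.9  25.2] [[530.5, 42.1, 17.8], [545.3, 117.3, 29.9]]
yellow 119 [590.9  82.7  27.6] [[582.3, 44.6, 24.0], [597.5, 116.9, 30.4]]
green 197 [646.9  80.3  25.6] [[637.3, 42.2, 18.1], [652.7, 116.8, 30.4]]
```

View pics/t8.png

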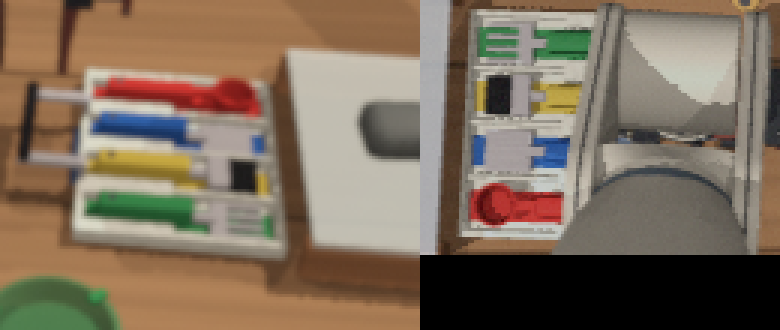

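All four utensils lie flat in their own compartments with heads at the rack end; every handle top is at 30 mm. Next I'll grip the bar and push the tray home.

Call:
servo_tool --steps '[[[0, 0, -0.015], [0, 0, 0], 0.1], [[0, 0, -0.02], [0, 0, 0], 0.1], [[0, 0, -0.015], [0, 0, 0], 0.1], [[0, 0, -0.012], [0, 0, 0], 0.1], [[0, 0, -0.009], [0, 0, 0], 0.1], [[0, 0, -0.005], [0, 0, 0], 0.1], [[0, 0, 0], [0, 0, 0], 0.1], [[0, 0, 0], [0, 0, 0], -1]]'

```text
t: 62.17
ee_pos: [554.5, -25.6, -3.3]
orientation: [0.073, 3.141, -0.0]
ft_force: [0.8, -0.6, 0.7]
width: 44.4
grasp_force: 0.0
```

Call:
servo_tool --steps '[[[0, 0, 0], [0, 0, 0], -1], [[0, 0, 0], [0, 0, 0], -1], [[0, 0, 0], [0, 0, 0], -1], [[0, 0, 0], [0, 0, 0], -1], [[0, 0, 0], [0, 0, 0], -1], [[0, 0, 0], [0, 0, 0], -1], [[0, 0, 0], [0, 0, 0], -1], [[0, 0, 0], [0, 0, 0], -1]]'

```text
t: 62.83
ee_pos: [554.6, -25.6, -3.1]
orientation: [0.072, 3.14, -0.0]
ft_force: [-0.5, 0.2, 4.8]
width: 11.8
grasp_force: 30.0
```

Call:
servo_tool --steps '[[[0.0002, 0.005, 0], [0, 0, 0], -1], [[0.0003, 0.008, 0], [0, 0, 0], -1], [[0.0005, 0.012, 0], [0, 0, 0], -1], [[0.0006, 0.015, 0], [0, 0, 0], -1], [[0.0006, 0.015, 0], [0, 0, 0], -1], [[0.0006, 0.015, 0], [0, 0, 0], -1], [[0.0006, 0.015, 0], [0, 0, 0], -1], [[0.0006, 0.015, 0], [0, 0, 0], -1]]'

```text
t: 63.5
ee_pos: [558.6, 75.0, -3.1]
orientation: [0.072, 3.14, -0.001]
ft_force: [-0.6, -1.5, 4.3]
width: 11.5
grasp_force: 30.0
```

Call:
servo_tool --steps '[[[0.0006, 0.014, 0], [0, 0, 0], -1], [[0.0006, 0.014, 0], [0, 0, 0], -1], [[0.0005, 0.012, 0], [0, 0, 0], -1], [[0.0005, 0.012, 0], [0, 0, 0], -1], [[0.0004, 0.01, 0], [0, 0, 0], -1], [[0.0003, 0.008, 0], [0, 0, 0], -1], [[0.0002, 0.005, 0], [0, 0, 0], -1], [[0.0001, 0.003, 0], [0, 0, 0], -1]]'

```text
t: 64.17
ee_pos: [561.8, 153.3, -3.1]
orientation: [0.071, 3.14, 0.0]
ft_force: [-0.3, -2.9, 6.0]
width: 11.6
grasp_force: 30.0
```

Call:
servo_tool --steps '[[[0, 0.001, 0], [0, 0, 0], -1], [[0, 0.001, 0], [0, 0, 0], -1], [[0, 0.001, 0], [0, 0, 0], -1], [[0, 0.001, 0], [0, 0, 0], -1], [[0, 0.001, 0], [0, 0, 0], -1], [[0, 0, 0], [0, 0, 0], -1], [[0, 0, 0], [0, 0, 0], -1], [[0, 0, 0], [0, 0, 0], -1]]'

```text
t: 64.83
ee_pos: [562.0, 157.8, -3.1]
orientation: [0.072, 3.14, 0.001]
ft_force: [0.7, -0.2, 4.8]
width: 11.6
grasp_force: 30.0
```

Call:
servo_tool --steps '[[[0, 0.001, 0], [0, 0, 0], -1], [[0, 0.001, 0], [0, 0, 0], -1], [[0, 0.001, 0], [0, 0, 0], -1], [[0, 0.001, 0], [0, 0, 0], -1], [[0, 0, 0], [0, 0, 0], -1], [[0, 0, 0], [0, 0, 0], -1], [[0, 0, 0], [0, 0, 0], -1], [[0, 0, 0], [0, 0, 0], -1]]'

```text
t: 65.5
ee_pos: [562.0, 159.0, -3.1]
orientation: [0.071, 3.14, -0.004]
ft_force: [3.2, -14.8, 6.8]
width: 11.4
grasp_force: 30.0
```

The tray is home against its stop (bar reading 159.0, 184.9 mm from fully out). I'll release it and measure the stone on the cover.

Call:
servo_tool --steps '[[[0, 0, 0], [0, 0, 0], 0.1], [[0, 0, 0], [0, 0, 0], 0.1], [[0, 0, 0], [0, 0, 0], 0.1], [[0, 0, 0], [0, 0, 0], 0.1], [[0, 0, 0], [0, 0, 0], 0.1], [[0, 0, 0.015], [0, 0, 0], 0.1], [[0, 0, 0.025], [0, 0, 0], 0.1], [[0, 0, 0.03], [0, 0, 0], 0.1]]'

```text
t: 66.17
ee_pos: [559.8, 161.3, 65.6]
orientation: [-0.072, -3.137, 0.002]
ft_force: [0.5, -0.3, 0.4]
width: 48.3
grasp_force: 0.0
```

```bash
python3 - <<'E'
from h import *
o=sensors.get_obs(); print(o["t"],o["ee_pos"].round(1))
for n in("top","scene"):
    d=cap(n); P=cloud(d); 
    m=(P[...,2]>65)&(P[...,2]<95)&(abs(P[...,0]-568)<70)&(abs(P[...,1]-315)<75)
    k,L,s,C=cv2.connectedComponentsWithStats(m.astype(np.uint8)); i=1+s[1:,4].argmax(); Q=P[L==i]
    w,V=np.linalg.eigh(np.cov(Q[:,:2].T)); print(n,len(Q),Q.mean(0).round(1),np.percentile(Q,[1,99],axis=0).round(1).tolist(),np.degrees(np.arctan2(V[1,1],V[0,1])))
    if n=="scene":
        dk=((d["color"].max(2)<50)&(P[...,2]>30)&(P[...,2]<60)&(P[...,1]>130)&(P[...,1]<190)&(abs(P[...,0]-562)<60)); B=P[dk]; print("bar",len(B),B.mean(0).round(1))
        h=cv2.cvtColor(d["color"],cv2.COLOR_BGR2HSV); mb=(h[...,0]>98)&(h[...,0]<128)&(h[...,1]>90)&(abs(P[...,0]-557)<70)&(P[...,1]>0)&(P[...,1]<145)
        R=np.array([ray(d,u,v,1)[:2] for v,u in zip(*np.nonzero(mb))],np.float32); print("pad",len(R),R.mean(0),cv2.minAreaRect(R))
E
```

```text
66.1667 [559.8 161.3  65.6]
top 128 [566.8 349.   79.1] [[540.1, 339.6, 69.4], [594.0, 360.4, 88.3]] -179.19021542115496
scene 582 [580.1 310.4  76.4] [[547.6, 267.7, 65.6], [600.4, 356.5, 82.4]] 89.72817425109793
bar 63 [574.2 157.4  45.2]
pad 603 [556.933   75.6118] ((97.5096435546875, 130.60760498046875), (108.84283447265625, 1003.870849609375), 83.17008209228516)
```

Call:
servo_tool --steps '[[[0.0005, 0.011, 0.005], [0, 0, -6.6], 1], [[0.0005, 0.012, 0.005], [0, 0, -6.6], 1], [[0.0005, 0.012, 0.005], [0, 0, -6.6], 1], [[0.0005, 0.012, 0], [0, 0, -6.6], 1], [[0.0005, 0.012, 0], [0, 0, -6.6], 1], [[0.0005, 0.012, 0], [0, 0, -6.6], 1], [[0.0005, 0.012, 0], [0, 0, -6.6], 1], [[0.0005, 0.012, 0], [0, 0, -6.6], 1]]'

```text
t: 66.93
ee_pos: [565.0, 257.1, 80.7]
orientation: [-1.469, -2.776, 0.001]
ft_force: [0.0, -0.2, -0.4]
width: 87.6
grasp_force: 0.0
```

Call:
servo_tool --steps '[[[0.0005, 0.012, 0], [0, 0, -6.6], 1], [[0.0005, 0.012, 0], [0, 0, -6.6], 1], [[0.0005, 0.012, 0], [0, 0, -6.6], 1], [[0.0005, 0.012, 0], [0, 0, -6.6], 1], [[0.0005, 0.01, 0], [0, 0, -6.6], 1], [[0, 0, 0], [0, 0, 0], 1], [[0, 0, 0], [0, 0, 0], 1], [[0, 0, 0], [0, 0, 0], 1]]'

```text
t: 67.6
ee_pos: [567.5, 313.9, 81.0]
orientation: [-2.187, -2.255, 0.002]
ft_force: [0.2, -0.2, 0.3]
width: 88.0
grasp_force: 0.0
```

Call:
servo_tool --steps '[[[0, 0, -0.012], [0, 0, 0], 1], [[0, 0, -0.012], [0, 0, 0], 1], [[0, 0, -0.012], [0, 0, 0], 1], [[0, 0, -0.012], [0, 0, 0], 1], [[0, 0, -0.008], [0, 0, 0], 1], [[0, 0, -0.005], [0, 0, 0], 1], [[0, 0, 0], [0, 0, 0], -1], [[0, 0, 0], [0, 0, 0], -1]]'

```text
t: 68.27
ee_pos: [567.9, 314.4, 20.2]
orientation: [-2.191, -2.251, 0.001]
ft_force: [0.1, -0.7, 0.8]
width: 78.3
grasp_force: 0.0
```

Call:
servo_tool --steps '[[[0, 0, 0], [0, 0, 0], -1], [[0, 0, 0], [0, 0, 0], -1], [[0, 0, 0], [0, 0, 0], -1], [[0, 0, 0], [0, 0, 0], -1], [[0, 0, 0], [0, 0, 0], -1], [[0, 0, 0], [0, 0, 0], -1], [[0, 0, 0], [0, 0, 0], -1], [[0, 0, 0], [0, 0, 0], -1]]'

```text
t: 68.93
ee_pos: [568.5, 314.7, 21.2]
orientation: [2.191, 2.251, 0.002]
ft_force: [-0.7, -0.9, 4.9]
width: 57.7
grasp_force: 29.9
```

Call:
servo_tool --steps '[[[0, 0, 0.008], [0, 0, 0], -1], [[0, 0, 0.012], [0, 0, 0], -1], [[0, 0, 0.015], [0, 0, 0], -1], [[0, 0, 0.015], [0, 0, 0], -1], [[0, 0, 0.01], [0, 0, 0], -1], [[0, 0, 0], [0, 0, 0], -1], [[0, 0, 0], [0, 0, 0], -1], [[0, 0, 0], [0, 0, 0], -1]]'

```text
t: 69.6
ee_pos: [567.4, 314.1, 80.0]
orientation: [-2.191, -2.251, 0.002]
ft_force: [-0.8, 0.1, -5.1]
width: 58.1
grasp_force: 29.9
```

Call:
servo_tool --steps '[[[-0.0012, -0.018, 0], [0, 0, -0.5], -1], [[-0.0014, -0.03, 0], [0, 0, -0.5], -1], [[-0.0014, -0.036, 0], [0, 0, -0.5], -1], [[-0.0014, -0.038, 0], [0, 0, -0.5], -1], [[-0.0014, -0.038, 0], [0, 0, -0.5], -1], [[-0.0014, -0.036, 0], [0, 0, -0.5], -1], [[-0.0014, -0.028, 0], [0, 0, -0.5], -1], [[-0.0012, -0.015, 0], [0, 0, -0.5], -1]]'

```text
t: 70.27
ee_pos: [555.6, 71.6, 79.6]
orientation: [-2.271, -2.17, 0.004]
ft_force: [0.2, -0.1, -3.7]
width: 58.0
grasp_force: 29.9
```

Call:
servo_tool --steps '[[[0, 0, 0], [0, 0, 0], -1], [[0, 0, -0.01], [0, 0, 0], -1], [[0, 0, -0.015], [0, 0, 0], -1], [[0, 0, -0.015], [0, 0, 0], -1], [[0, 0, -0.015], [0, 0, 0], -1], [[0, 0, -0.01], [0, 0, 0], -1], [[0, 0, 0], [0, 0, 0], -1], [[0, 0, 0], [0, 0, 0], -1]]'

```text
t: 70.93
ee_pos: [556.6, 76.0, 14.7]
orientation: [-2.266, -2.174, 0.002]
ft_force: [0.2, -0.5, -3.5]
width: 57.6
grasp_force: 29.9
```

```bash
python3 - <<'E'
from h import *
o=sensors.get_obs(); print(o["t"],o["ee_pos"].round(1),o["orientation"].round(3))
d=cap("scene"); P=cloud(d); m=(np.ptp(d["color"].astype(int),axis=2)<25)&(P[...,2]>50)&(P[...,2]<90)&(P[...,0]>565)&(P[...,0]<600)&(abs(P[...,1]-75)<65)
k,L,s,C=cv2.connectedComponentsWithStats(m.astype(np.uint8)); i=1+s[1:,4].argmax(); Q=P[L==i]
print(len(Q),Q.mean(0).round(1),np.percentile(Q,[1,99],axis=0).round(1).tolist())
E
```

```text
70.9333 [556.6  76.   14.7] [-2.266e+00 -2.174e+00  2.000e-03]
131 [582.9  48.5  64.6] [[566.6, 31.2, 50.8], [597.6, 65.8, 85.4]]
```

Call:
servo_tool --steps '[[[0.0005, -0.0005, -0.01], [0, 0, 0], -1], [[0, 0, -0.01], [0, 0, 0], -1], [[0, 0, -0.008], [0, 0, 0], -1], [[0, 0, -0.005], [0, 0, 0], -1], [[0, 0, -0.002], [0, 0, 0], -1], [[0, 0, -0.001], [0, 0, 0], -1], [[0, 0, 0], [0, 0, 0], -1], [[0, 0, 0], [0, 0, 0], -1]]'

```text
t: 71.65
ee_pos: [558.0, 74.9, -20.2]
orientation: [2.268, 2.173, 0.0]
ft_force: [0.7, 0.3, -3.7]
width: 58.1
grasp_force: 29.9
```

Call:
servo_tool --steps '[[[0, 0, -0.0005], [0, 0, 0], -1], [[0, 0, -0.0005], [0, 0, 0], -1], [[0, 0, -0.0005], [0, 0, 0], -1], [[0, 0, -0.0005], [0, 0, 0], -1], [[0, 0, 0], [0, 0, 0], -1], [[0, 0, 0], [0, 0, 0], -1], [[0, 0, 0], [0, 0, 0], -1], [[0, 0, 0], [0, 0, 0], -1]]'

```text
t: 72.32
ee_pos: [557.7, 74.9, -22.4]
orientation: [2.268, 2.173, 0.0]
ft_force: [0.3, 0.4, -4.3]
width: 58.1
grasp_force: 29.9
```

Call:
servo_tool --steps '[[[0, 0, -0.0005], [0, 0, 0], -1], [[0, 0, -0.0005], [0, 0, 0], -1], [[0, 0, -0.0005], [0, 0, 0], -1], [[0, 0, -0.0005], [0, 0, 0], -1], [[0, 0, 0], [0, 0, 0], -1], [[0, 0, 0], [0, 0, 0], -1], [[0, 0, 0], [0, 0, 0], -1], [[0, 0, 0], [0, 0, 0], -1]]'

```text
t: 72.98
ee_pos: [557.8, 74.9, -24.4]
orientation: [2.268, 2.173, 0.0]
ft_force: [-0.4, 0.7, -4.6]
width: 57.8
grasp_force: 29.9
```

Call:
servo_tool --steps '[[[0, 0, -0.0005], [0, 0, 0], -1], [[0, 0, -0.0005], [0, 0, 0], -1], [[0, 0, 0], [0, 0, 0], -1], [[0, 0, 0], [0, 0, 0], -1], [[0, 0, 0], [0, 0, 0], -1], [[0, 0, 0], [0, 0, 0], -1], [[0, 0, 0], [0, 0, 0], -1], [[0, 0, 0], [0, 0, 0], -1]]'

```text
t: 73.65
ee_pos: [557.8, 74.9, -24.8]
orientation: [2.268, 2.173, 0.0]
ft_force: [-2.5, -0.1, 6.1]
width: 57.9
grasp_force: 29.9
```

Contact made. I'll release, rise, and move clear towards the tray side so I can check.

Call:
servo_tool --steps '[[[0, 0, 0], [0, 0, 0], 1], [[0, 0, 0], [0, 0, 0], 1], [[0, 0, 0], [0, 0, 0], 1], [[0, 0, 0], [0, 0, 0], 1], [[0, 0, 0.01], [0, 0, 0], 1], [[0, 0, 0.025], [0, 0, 0], 1], [[0, 0, 0.035], [0, 0, 0], 1], [[0, 0, 0.035], [0, 0, 0], 1]]'

```text
t: 74.32
ee_pos: [556.8, 74.8, 80.6]
orientation: [-2.268, -2.173, 0.003]
ft_force: [0.3, 0.0, 0.2]
width: 87.9
grasp_force: 0.0
```

Call:
servo_tool --steps '[[[0, 0, 0.03], [0, 0, 0], 1], [[-0.005, -0.03, 0.02], [0, 0, 0], 1], [[-0.005, -0.035, 0], [0, 0, 0], 1], [[-0.005, -0.038, 0], [0, 0, 0], 1], [[-0.005, -0.038, 0], [0, 0, 0], 1], [[-0.005, -0.038, 0], [0, 0, 0], 1], [[-0.005, -0.038, 0], [0, 0, 0], 1], [[-0.005, -0.038, 0], [0, 0, 0], 1]]'

```text
t: 74.98
ee_pos: [522.3, -181.8, 130.5]
orientation: [2.268, 2.173, 0.001]
ft_force: [0.1, 0.3, -0.6]
width: 87.6
grasp_force: 0.0
```

```bash
python3 - <<'E'
from h import *
o=sensors.get_obs(); print(o["t"],o["ee_pos"].round(1))
d=cap("top"); P=cloud(d)
Q=P[185:232,180:240].reshape(-1,3); Q=Q[(Q[:,2]>20)&(Q[:,2]<50)&(Q[:,1]<135)]
w,V=np.linalg.eigh(np.cov(Q[:,:2].T)); print("stone",len(Q),Q.mean(0).round(1),np.percentile(Q,[1,99],axis=0).round(1).tolist(),np.degrees(np.arctan2(V[1,1],V[0,1])))
for c in BOX:
    for b in blobs(d,c,20):
        if 400<b[2][0]<720 and -450<b[2][1]<240: print(c,b)
cv2.imwrite("pics/t9.png",cv2.resize(d["color"][100:270,60:310],None,fx=3,fy=3,interpolation=3))
E
```

```text
74.9833 [ 522.3 -181.8  130.5]
stone 595 [556.7  75.4  32.8] [[529.0, 31.4, 20.8], [584.8, 122.5, 41.7]] 88.29661333125182
red ([157.8, 232.2], 23, [483.8, 222.8], 174.9, [27.0, 6.0])
blue ([158.5, 214.2], 15, [536.4, 221.4], 176.7, [24.0, 4.0])
yellow ([159.6, 196.4], 16, [588.9, 219.2], 178.4, [24.0, 4.0])
green ([160.6, 178.6], 15, [642.1, 216.9], 177.2, [24.0, 4.0])
```

View pics/t9.png

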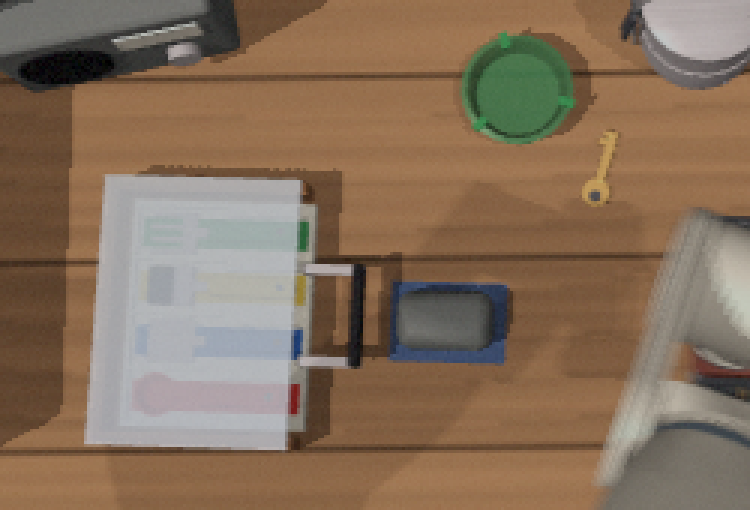

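The final view shows the tray shut with all four utensils under the cover. The stone is centred on its pad at crop (445,320), within about 1 mm, and the ashtray and key look undisturbed. Handing in.

```bash
python3 -c "
from workcell import close_job
print(close_job())"
```

```text
the job is handed in; nothing more can be done
None
```

The job is handed in at about 75 s of the 208 s allowed: spoon, spatula, brush and fork each lie flat in their own compartment, the tray is home against its stop, and the stone is back within about 1 mm of the middle of its pad.

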